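Unstack the gears and file the spacer plate on edge

ROBOT

A 6-joint arm with a two-finger parallel gripper is mounted at the origin on the work surface. World frame = base frame: x ahead of the robot, y to its left, z up, the work surface at z = 0. Lengths are in mm, angles in rad, forces in N, time in s.
With the tool pointing down it reaches from about 275 to 1000 mm from the base axis. Payload 8.4 kg.
Tool frame: the origin (TCP) lies at the very end of the fingers, on their centre line; the grasp point (between the pads) lies behind it (r.grip_point_offset is the x of the grasp point in the tool frame, in mm); x points along the fingers, z is the direction in which the jaws open and shut, and the axes are right-handed (so a half turn about x gives the same grasp; the last joint's range is limited). The gripper opens to 85 mm and grips with 20 to 120 N. Pads are 22 mm wide; open, the fingers measure 114 mm over their backs; the gripper's body (76 mm by 85 mm) begins 54 mm behind the grasp point. The pads swing forward as they close: fully open they stand 13 mm farther back than shut.
Start: joints at [-1.163, 0.353, 1.633, -0, 1.155, -0.002], TCP at [249.015, -573.253, 231.281] pointing down, gripper open.
Joint ranges: [-2.63, 2.63], [-0.92, 2.1], [0.06, 2.66], [-1.3, 4.44], [0, 2.69], [-3.02, 3.02]. Speed limits (rad/s): [2.22, 2.22, 2.79, 3.14, 3.14, 3.14].

INTERFACE

Orientations are given as [roll, pitch, yaw] about the fixed x, y, z axes, in that order (R = Rz(yaw) Ry(pitch) Rx(roll)).
In Python, from rig import r, vision, order gives the robot as it stands. The module is installed in compiled form; this text tells all that it offers.
- The arm moves only by the tool step_arm, never from a script. Its argument "rows" is a list of rows, each a list of 7 numbers: the shift along the world's x, y, z in mm, then the turn, a rotation vector about the world's x, y, z in rad, then the finger opening in mm, from 0 to 85.4. A call has exactly 8 rows; each row is the pose to reach, as a shift and turn from the pose measured when the call began; what a row does not reach only later rows make up. A row lasts 1/8 s, in which the tool goes at most 62.5 mm and 10.7 degrees, less where a joint would pass 70% of its speed; a pose out of reach is approached as far as the arm can. A call with a gripper value outside its range is refused whole. The fingers move at their own pace and stop on an object; "force" is the grip in N (left out, the last holds). Time passes only in rows, so rows that repeat a pose let the fingers close, or fill a call up. It gives the time, the measured TCP pose, the force and the opening at its end, in the units of the state.
- r.sense(): the state, without advancing time (a new reading comes with each control period).
- vision.grab_frame(name): name is "scene" or "top"; returns (picture, depth): 400x640x3 uint8, red, green, blue; 400x640 float32, mm along the optical axis (not along the pixel's ray), 0 where there is no reading.
- vision.camera_info(name): a dict with "K" (3x3 intrinsics, pixels), "distortion" ([k1, k2, p1, p2, k3] as OpenCV has them; the pictures are not rectified), "origin" and "attitude" of the camera in the world. Camera axes: x right, y down, z forward; pixel columns grow to the right and rows downward; lengths in mm; the calibration is good to about 2 mm. A picture is of the moment at which its call begins. camera_info takes no time and is no camera call.
- order.sign_off(): hands the job in, once; it reports no verdict.
The state is a dict: "clock": time; "qpos": joint angles; "qvel": joint speeds; "joint_efforts": joint torques, N m; "eef_pos": TCP position; "tcp_rot": TCP orientation; "contact_force": force on the tool from outside, world axes, zero at the start; "wrist_torque": the same for the moment, N m; "opening": opening from 0.0 (shut) to 1.0 (fully open).
Only numpy, scipy, OpenCV 4.12 (cv2) and the standard library are available. Lean on these libraries where they do the work, as an engineer would, in place of code of your own. Each camera call takes 0.05 s, during which the arm holds its last target.

TASK

Unload the stack: set both gears flat in the grey tray without dropping them, and add the spacer plate that lies between them to the leaning pile of spacer plates in the blue rack, standing on its short end, flush against the front plate. The plate cannot be filed the way it is lifted: after the small gear is in the tray, lay the plate on the sloping steel rest, let go, then take it again by its upper edge. Leave the plates already in the rack and everything else on the bench where they are.

Things in the scene. Friction and masses are not known exactly. Their poses are not given: they have to be found in the camera images.
- small_gear: The small gear, on top of the stack. Plain steel gear lying flat: a toothed rim 66 across between heights 8 and 22 above its underside, on a round hub 40 across that runs the full height 40, so 18 of hub stand clear above the rim to be gripped. Origin: centre of its underside, z up the axis; it is round, either face is alike in use. About 0.42 kg. Sizes in mm.
- spacer: The spacer plate: plain aluminium plate 150 (x) by 60 (y) by 8 (z), about 0.19 kg, both faces and both ends alike. Origin: its centre. It starts flat on the hub of the large gear, under the small gear, and would tip if pressed at an end. Sizes in mm.
- large_gear: The large gear, at the bottom of the stack under the spacer plate. Plain steel gear lying flat: a toothed rim 76 across between heights 8 and 22 above its underside, on a round hub 46 across that runs the full height 44, so 22 of hub stand clear above the rim to be gripped. Origin: centre of its underside, z up the axis; it is round, either face is alike in use. About 0.55 kg. Sizes in mm.
- pallet: Fixed plywood block 110 (x) by 90 (y) by 30 high under the stack; origin: centre of its underside. From the table up: block 0 to 30, large gear 30 to 74, spacer 74 to 82, small gear 82 to 122. Sizes in mm.
- tray: Fixed open grey tray 220 (x) by 115 (y), walls 5 thick and 25 high, floor 5 thick; origin: centre of its underside. It holds the two gears side by side along its x. Sizes in mm.
- rest: Fixed dark steel sloping rest: a bed 40 wide (along y) and 100 long that rises at 45 degrees towards its own +x, with a ledge 14 high across its lower end. A plate laid on it lengthwise slides down against the ledge, shows 10 at each side and 50 beyond the bed's upper end, where both faces are free. Origin: centre of the underside of its 120 x 90 foot. The corner of bed and ledge is at (-55, 0, 35) in its frame. Sizes in mm.
- rest_bed (a point): Where the spacer's centre lies when the spacer is laid home on the sloping rest: (-5, 0, 91) in the frame of the rest. Axes as the rest's (x horizontal, uphill). Sizes in mm.
- rack: Fixed blue leaning rack: a back 90 high that leans 20 degrees from upright towards its own +x, a floor square to the back (dropping towards it), 56 deep from the back to a lip 12 high, and side cheeks 27 high with 85 between them. Plates stand in it on their short (60) edge, leaning face to face on the back like a pile tipped up. Origin: centre of the underside of its 130 x 100 foot. Sizes in mm.
- rack_foot (a point): The corner where the rack's back meets its floor, mid-width: (20, 0, 30) in the rack's frame; axes as the rack's. Going off the back (square to it, towards the lip) is the direction (-0.94, 0, 0.34); going up the back is (0.34, 0, 0.94). Sizes in mm.
- pile0: Spacer plate like the first, already in the rack, leaning on its back (x axis up the back, z axis off the back). Origin: its centre. Loose. Sizes in mm.
- pile1: Second such plate, leaning on pile0's face: the front of the pile, against which the spacer belongs. x axis up the back, z axis out of its front face (towards the lip). Origin: its centre, 150 long like the others, so its top stands about 175 above the table. Loose. Sizes in mm.
- shaft: Standing steel gearbox shaft, stepped, 190 tall, foot 72 across, stands on its wide end; origin: centre of its foot; bystander (mm).
- wrench: Open spanner lying flat on the robot's side of the stack, about 180 long along its x axis, origin mid-length; bystander (mm).
- screwdriver: Screwdriver lying between the sloping rest and the rack, about 200 long along its x axis, origin mid-length; bystander (mm).
- bearing: Plain steel bearing ring lying flat, 72 outside, 36 bore, 20 high; origin: centre of its underside; bystander (mm).
- grease: Closed tin, 76 across, 100 tall; origin: centre of its underside; bystander (mm).
- hammer: Hammer lying flat, about 260 long along its x axis, origin mid-length; bystander (mm).
There are look-alikes about, which are no part of the job. Leave any orange, red or yellow look-alike of the rest alone.

How it is judged (in metres and radians):
On the way, in this order (a step that is already met when the one before it is completed fails the run):
1. the small gear lies flat in the tray, let go (x of small_gear in the frame of tray between -0.08 and 0.08 m and y of small_gear in the frame of tray between -0.035 and 0.035 m and z of small_gear in the frame of tray between 0 and 0.012 m and angle between small_gear's own z axis and vertical below 0.1 rad and contact force between small_gear and the fingers below 0.05 N), for 0.2 s.
2. the spacer plate lies on the sloping rest, let go (distance between spacer and rest_bed below 0.025 m and angle between spacer's own z axis and vertical between 0.65 and 0.92 rad and contact force between spacer and the fingers below 0.05 N and linear speed of spacer below 0.03 m/s), for 0.2 s.
3. the spacer plate leans in the rack, flush on the front of the pile, let go (z of spacer in the frame of pile1 between 0.004 and 0.0125 m and x of spacer in the frame of pile1 between -0.012 and 0.012 m and y of spacer in the frame of pile1 between -0.016 and 0.016 m and angle between the z axis of spacer and the z axis of pile1, either way round below 0.1 rad and angle between the x axis of spacer and the x axis of pile1, either way round below 0.2 rad and contact force between spacer and the fingers below 0.05 N), for 0.2 s.
At the end, for the whole second after the job is handed in: Both gears lie flat on the tray floor (0.1 rad); the spacer leans in the rack on its short end against the front plate (0.1 rad, 12 mm along, 16 mm across, gap under 4.5 mm); the earlier plates are within 12 mm of their places; all at rest and let go (all of step 3 and x of small_gear in the frame of tray between -0.08 and 0.08 m and y of small_gear in the frame of tray between -0.035 and 0.035 m and z of small_gear in the frame of tray between 0 and 0.012 m and angle between each of small_gear, large_gear's own z axis and vertical below 0.1 rad and x of large_gear in the frame of tray between -0.08 and 0.08 m and y of large_gear in the frame of tray between -0.035 and 0.035 m and z of large_gear in the frame of tray between 0 and 0.012 m and x of pile0 in the frame of rack between 0.0299 and 0.0539 m and z of pile0 in the frame of rack between 0.0898 and 0.1138 m and x of pile1 in the frame of rack between 0.0224 and 0.0464 m and z of pile1 in the frame of rack between 0.0926 and 0.1166 m and linear speed of each of small_gear, large_gear, spacer below 0.03 m/s); the robot touches nothing.
It fails at once if a gear falls free faster than 0.6 m/s (dropped) ((linear speed of small_gear above 0.6 m/s and contact force between small_gear and the fingers below 0.05 N) or (linear speed of large_gear above 0.6 m/s and contact force between large_gear and the fingers below 0.05 N)).
It fails at once if another thing on the bench is shifted by more than 40 mm (distance of any of shaft, wrench, screwdriver, bearing, grease, hammer from where it was at the start of the episode above 0.04 m).
It also fails if it takes over 70 s, if anything falls off the work surface, if the arm or the gripper's body presses on something with over 40 N, if the wrist force passes 120 N, or if a joint passes its speed limit or range.

## Working session

There is one attempt and no reset: what is moved stays moved. The work goes in short steps, Python scripts to look and compute and a tool call to move; the robot and the scene stay as the last step left them, time stands still between calls to the robot, and variables do not carry over. Pictures are saved under pics/ and viewed, and the job is handed in when it is done.

Besides the shell and the picture viewer there is one more tool, called by a JSON object that holds its "op" and its "data". step_arm: Moves the arm, as the interface text tells. Its arguments: {"type":"object","properties":{"rows":{"type":"array"},"force":{"type":"number"}},"required":["rows"]}

```bash
mkdir -p pics; ls
python3 - <<'E'
from rig import r, vision, order
import cv2, numpy as np
s=r.sense(); print(s); print(r.grip_point_offset)
for n in ("scene","top"):
    p,d=vision.grab_frame(n); cv2.imwrite(f"pics/{n}0.png",p[:,:,::-1]); np.savez(f"pics/{n}0.npz",p=p,d=d)
    print(vision.camera_info(n))
E
```

```text
pics
{'clock': 0.0, 'qpos': array([-1.16341956e+00,  3.53663000e-01,  1.63411818e+00, -1.92250058e-05,
        1.15516521e+00, -2.38606384e-03]), 'qvel': array([ 0.00011499, -0.00240666,  0.00099383,  0.00052658,  0.0002107 ,
        0.00139836]), 'joint_efforts': array([-1.93879554e-03, -6.05267429e+01, -3.42061186e+01, -4.14688111e-05,
        9.57976881e-03, -2.34238911e-05]), 'eef_pos': array([ 248.81678498, -572.84009784,  230.55921337]), 'tcp_rot': array([-3.13099489,  1.56944247,  1.99116469]), 'contact_force': array([ 0.31333466,  0.70343336, -0.14678693]), 'wrist_torque': array([-0.0092323 , -0.03007658,  0.04869468]), 'opening': 1.0015705515460895}
-18.700000000000003
{'K': array([[439.71402218,   0.        , 307.65899963],
       [  0.        , 439.71402218, 196.96521586],
       [  0.        ,   0.        ,   1.        ]]), 'distortion': array([0.0032622, 0.       , 0.       , 0.       , 0.       ]), 'origin': array([1247.05977428,  561.46592099,  726.56533089]), 'attitude': array([-2.16525756, -0.00280812,  2.27683643])}
{'K': array([[368.86676372,   0.        , 326.83004618],
       [  0.        , 368.86676372, 195.57904498],
       [  0.        ,   0.        ,   1.        ]]), 'distortion': array([-0.08760646,  0.        ,  0.        ,  0.        ,  0.        ]), 'origin': array([ 366.43983509,  -41.55129712, 1054.30968015]), 'attitude': array([-2.96202748, -0.00808999, -1.5798081 ])}
```

View pics/scene0.png

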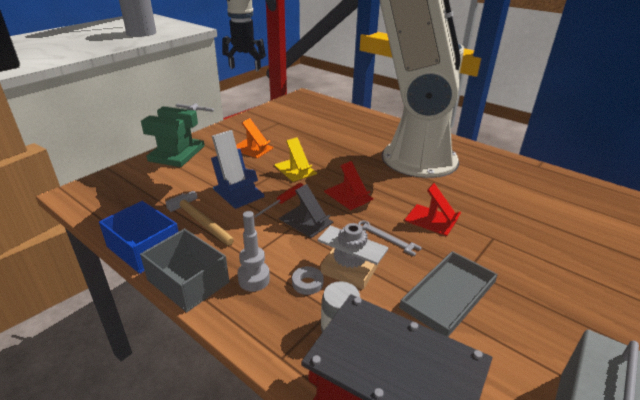

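View pics/top0.png

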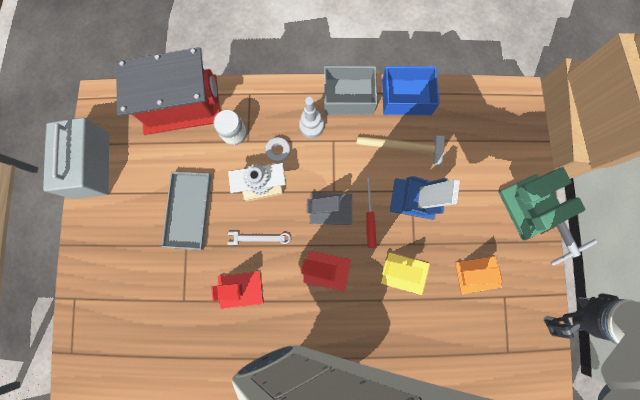

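The scene picture shows the stack at about (352,245), the grey tray at (450,290), the dark rest at (308,212) and the rack at (233,175). In the top view these are at (257,180), (187,210), (330,208) and (425,197). Next I'll set up the geometry helpers and enlarge crops.

```bash
cat > h.py <<'E'
import numpy as np, cv2
from scipy.spatial.transform import Rotation as R
from rig import r, vision, order
def cam(n):
    c=vision.camera_info(n); return c['K'],c['distortion'],c['origin'],R.from_euler('xyz',c['attitude']).as_matrix()
def rays(n,uv):
    K,D,o,A=cam(n); uv=np.asarray(uv,float).reshape(-1,1,2)
    x=cv2.undistortPoints(uv,K,D).reshape(-1,2); d=np.c_[x,np.ones(len(x))]
    return o,d@A.T
def onplane(n,uv,z):
    o,d=rays(n,uv); t=(z-o[2])/d[:,2]; return o+d*t[:,None]
def cloud(n,d):
    h,w=d.shape; v,u=np.mgrid[:h,:w]; o,dd=rays(n,np.c_[u.ravel(),v.ravel()]); 
    return (o+dd*d.reshape(-1,1)).reshape(h,w,3)
def proj(n,P):
    K,D,o,A=cam(n); return cv2.projectPoints((np.asarray(P,float).reshape(-1,3)-o)@A,np.zeros(3),np.zeros(3),K,D)[0].reshape(-1,2)
def grab(n,name):
    p,d=vision.grab_frame(n); cv2.imwrite(f"pics/{name}.png",p[:,:,::-1]); np.savez(f"pics/{name}.npz",p=p,d=d); return p,d
def crop(p,u0,u1,v0,v1,k,name):
    cv2.imwrite(f"pics/{name}.png",cv2.resize(p[v0:v1,u0:u1,::-1],None,fx=k,fy=k,interpolation=cv2.INTER_CUBIC))
E
python3 - <<'E'
from h import *
for n in("scene","top"):
    z=np.load(f"pics/{n}0.npz"); p,d=z['p'],z['d']; C=cloud(n,d); np.save(f"pics/C{n}.npy",C)
    pts={'scene':[(352,228),(338,240),(450,290),(308,212),(230,155),(240,200),(400,400-1),(520,230)],'top':[(257,175),(240,185),(187,210),(330,215),(440,193),(405,205),(150,300)]}[n]
    for u,v in pts: print(n,u,v,C[v,u].round(1))
    if n=="top": crop(p,150,310,120,260,5,'t1'); crop(p,290,470,160,260,4,'t2')
    else: crop(p,180,340,110,240,5,'s1'); crop(p,300,500,200,340,4,'s2')
E
```

```text
scene 352 228 [595.4 137.6 122.4]
scene 338 240 [616.9 116.6  90.2]
scene 450 290 [506.2 351.6   2.6]
scene 308 212 [540.6 -37.3  53.3]
scene 230 155 [ 535.6 -339.1  112. ]
scene 240 200 [ 578.6 -261.5   10.6]
scene 400 399 [901.9 435.5 160.1]
scene 520 230 [180.4 395.8   0.9]
top 257 175 [591.8 130.8 120.2]
top 240 185 [573.4 183.   83.3]
top 187 210 [517.7 355.    2.6]
top 330 215 [500.6 -60.4   1.9]
top 440 193 [ 539.  -343.   128.3]
top 405 205 [ 519.3 -265.9   57.7]
top 150 300 [261.1 451.7  -0.7]
```

View pics/t1.png

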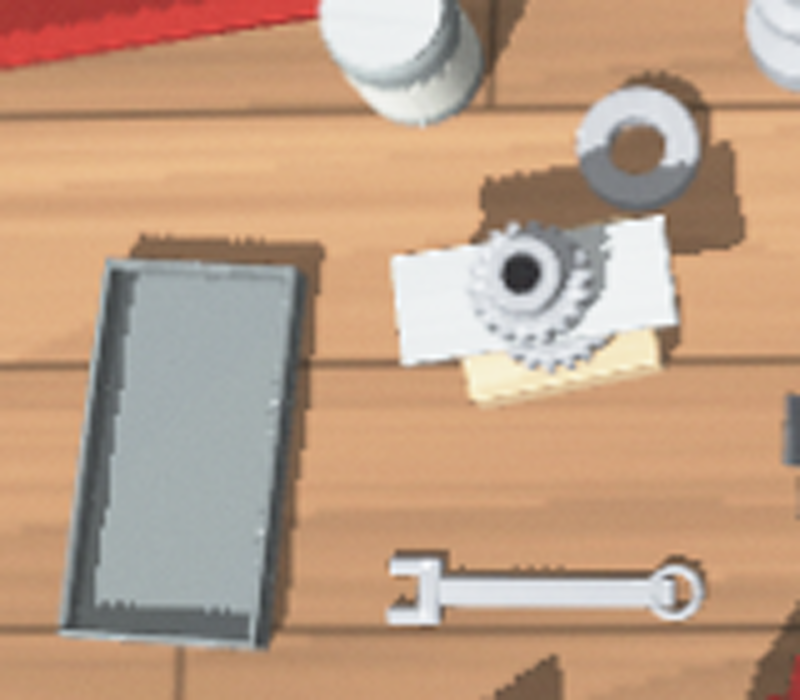

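View pics/t2.png

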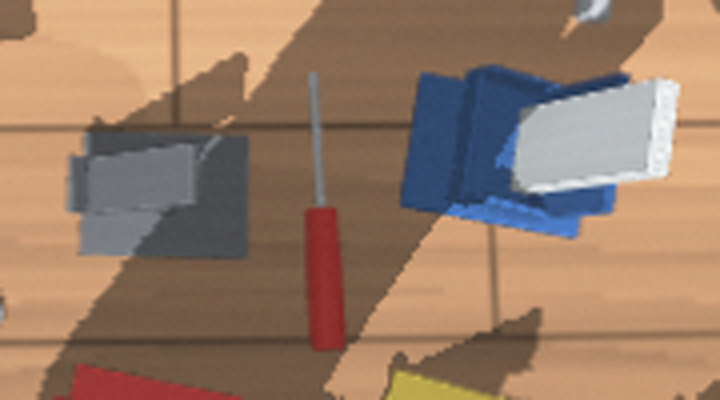

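View pics/s1.png

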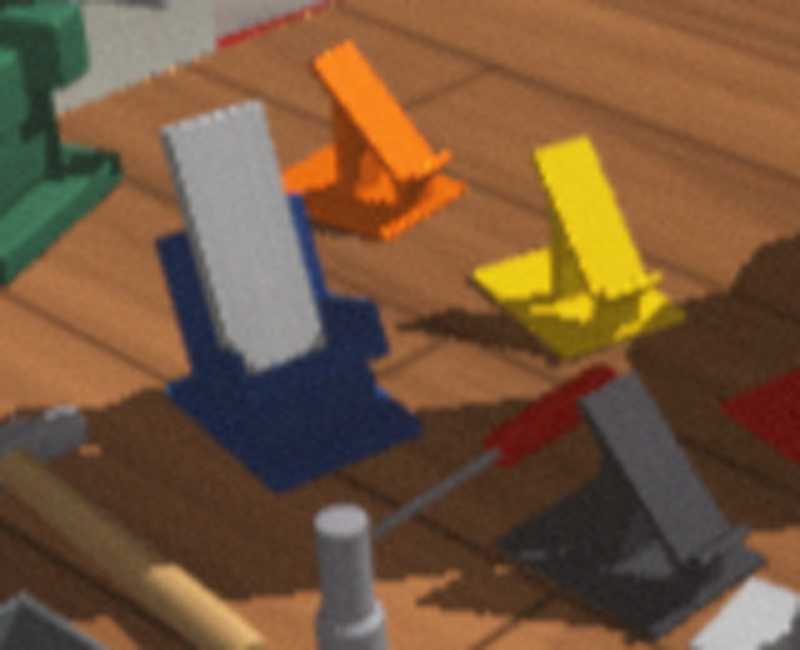

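View pics/s2.png

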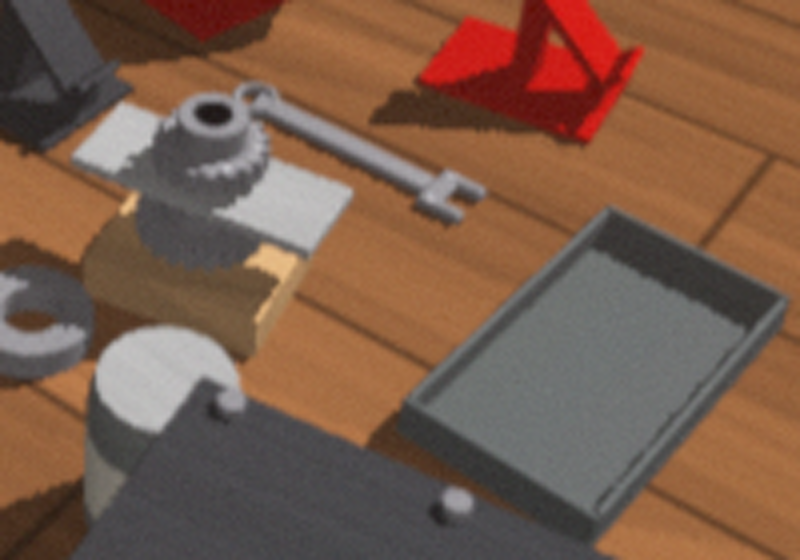

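The crops show that the rest's ledge faces +y and its bed rises towards -y. The rack leans towards -y as well. Next I'll measure each thing.

```bash
cat > m.py <<'E'
from h import *
def rect(X): 
    (c,s,a)=cv2.minAreaRect(X[:,:2].astype(np.float32)); b=cv2.boxPoints((c,s,a)); return np.round(c,1),np.round(s,1),round(a,2),b.round(1).tolist()
def plane(X):
    c=np.median(X,0)
    for _ in range(5):
        u,s,vt=np.linalg.svd(X-X.mean(0),full_matrices=False); n=vt[2]; e=(X-X.mean(0))@n; X=X[abs(e)<max(1.5,2*np.median(abs(e)))]
    n=n*np.sign(n[2]); return X.mean(0),n,e.std(),len(X)
T=np.load('pics/Ctop.npy');S=np.load('pics/Cscene.npy')
pT=np.load('pics/top0.npz')['p'].astype(int);pS=np.load('pics/scene0.npz')['p'].astype(int)
def box(C,x0,x1,y0,y1,z0,z1): return (C[...,0]>x0)&(C[...,0]<x1)&(C[...,1]>y0)&(C[...,1]<y1)&(C[...,2]>z0)&(C[...,2]<z1)
for nm,C in(('top',T),('scene',S)):
    print(nm)
    m=box(C,520,660,40,240,74,95); print('spacer',m.sum(),rect(C[m]),np.median(C[m][:,2]))
    m=box(C,560,640,90,180,114,130); print('hub',m.sum(),rect(C[m]),np.median(C[m][:,2]), cv2.minEnclosingCircle(C[m][:,:2].astype(np.float32)))
    m=box(C,540,660,70,210,25,34); print('pallet',m.sum(),rect(C[m]) if m.sum()>5 else '')
    m=box(C,380,640,270,440,19,32); print('tray wall',m.sum(),rect(C[m]))
    m=box(C,380,640,270,440,0,10);
E
python3 m.py
```

```text
top
spacer 789 (array([593.8, 141. ]), array([ 65.3, 149.1]), 8.67, [[550.2999877929688, 209.8000030517578], [572.7000122070312, 62.400001525878906], [637.2999877929688, 72.30000305175781], [614.7999877929688, 219.6999969482422]]) 80.51143253362204
hub 188 (array([593.5, 137.7]), array([39. , 36.7]), 45.41, [[566.7999877929688, 136.6999969482422], [593.0, 110.9000015258789], [620.2999877929688, 138.6999969482422], [594.0999755859375, 164.5]]) 120.68786002308241 ((594.228759765625, 137.8007354736328), 20.172807693481445)
pallet 244 (array([596.6, 139.8]), array([ 90.4, 107.4]), 12.8, [[540.5999755859375, 182.1999969482422], [564.4000244140625, 77.5], [652.5, 97.5], [628.7000122070312, 202.1999969482422]])
tray wall 423 (array([517.4, 352.6]), array([118. , 220.9]), 86.55, [[403.6000061035156, 300.29998779296875], [624.0999755859375, 287.0], [631.2000122070312, 404.79998779296875], [410.70001220703125, 418.1000061035156]])
scene
spacer 959 (array([595.9, 140.1]), array([ 63.9, 151.2]), 9.05, [[552.5, 209.6999969482422], [576.2999877929688, 60.400001525878906], [639.2999877929688, 70.4000015258789], [615.5, 219.8000030517578]]) 82.59253382315842
hub 206 (array([594.9, 138.6]), array([40.1, 38. ]), 37.46, [[567.4000244140625, 141.5], [590.5, 111.4000015258789], [622.2999877929688, 135.6999969482422], [599.2000122070312, 165.89999389648438]]) 122.24512087181739 ((595.05615234375, 138.76544189453125), 21.234981536865234)
pallet 639 (array([611.3, 141.9]), array([ 66.8, 112. ]), 10.53, [[568.2000122070312, 190.8000030517578], [588.5999755859375, 80.69999694824219], [654.2999877929688, 92.9000015258789], [633.9000244140625, 203.0]])
tray wall 743 (array([517.8, 353.2]), array([116.6, 225. ]), 86.19, [[401.70001220703125, 302.6000061035156], [626.2000122070312, 287.6000061035156], [634.0, 403.8999938964844], [409.5, 418.8999938964844]])
```

```bash
cat > m2.py <<'E'
from m import *
print('-----')
np.set_printoptions(suppress=True,precision=3)
for nm,C in(('top',T),('scene',S)):
    P={'top':pT,'scene':pS}[nm]
    sat=P.max(-1)-P.min(-1)
    # rest: grey, area
    m=box(C,450,640,-140,20,2,14)&(sat<25); print(nm,'rest foot',m.sum(),rect(C[m]),np.median(C[m][:,2]))
    m=box(C,450,640,-140,20,35,130)&(sat<25); X=C[m]; print('bed pts',m.sum(),rect(X),plane(X),X[:,2].min(),X[:,2].max())
    blue=(P[...,2]>P[...,0]+25)
    m=box(C,450,640,-420,-190,2,14)&blue; print('rack foot',m.sum(),rect(C[m]),np.median(C[m][:,2]))
    m=box(C,450,640,-420,-190,30,190)&(sat<25); X=C[m]; c,n,s,k=plane(X); print('plate',m.sum(),c,n,s,k, 'lean',np.degrees(np.arcsin(n[2])))
    e=(X-c)@n; X=X[abs(e)<2.5]; up=np.array([0,0,1])-n*n[2]; up/=np.linalg.norm(up); w=np.cross(n,up)
    q=np.c_[(X-c)@up,(X-c)@w]; (cc,ss,a)=cv2.minAreaRect(q.astype(np.float32)); print('inplane',cc,ss,a,'centre',c+cc[0]*up+cc[1]*w, 'zmax',X[:,2].max())
    bp=cv2.boxPoints((cc,ss,a)); print((c+bp[:,:1]*up+bp[:,1:]*w))
E
python3 m2.py | sed -n '/-----/,$p'
```

```text
-----
top rest foot 753 (array([520. , -62.3]), array([117.6,  90.3]), 88.75, [[473.5, -120.0999984741211], [563.9000244140625, -122.0999984741211], [566.4000244140625, -4.5], [476.1000061035156, -2.5]]) 4.954687981450434
bed pts 464 (array([521.3, -39.3]), array([87.3, 40.5]), 88.18, [[499.70001220703125, -82.30000305175781], [540.0999755859375, -83.5999984741211], [542.9000244140625, 3.5999999046325684], [502.3999938964844, 4.900000095367432]]) (array([520.761, -45.533,  72.122]), array([0.024, 0.701, 0.712]), np.float64(0.7986018632839336), 271) 35.0807288021424 106.23359756365835
rack foot 456 (array([ 546. , -304.4]), array([129.6,  98.9]), 78.61, [[484.70001220703125, -358.1000061035156], [581.7000122070312, -377.70001220703125], [607.2999877929688, -250.60000610351562], [510.29998779296875, -231.10000610351562]]) 10.419130437429885
plate 928 [ 541.095 -337.303  109.184] [0.17  0.926 0.336] 0.7618260105272981 536 lean 19.62103697103607
inplane (-2.6512374877929688, -0.8075370788574219) (60.49147033691406, 151.51707458496094) 89.14585876464844 centre [ 540.462 -336.281  106.687]
[... 672 characters left out ...]
, np.float64(0.8867435697150274), 273) 35.15867561178618 105.963067566478
rack foot 335 (array([ 549.6, -304.6]), array([131.6,  97.5]), 78.35, [[488.6000061035156, -359.20001220703125], [584.0, -378.8999938964844], [610.5999755859375, -250.0], [515.0999755859375, -230.3000030517578]]) 12.025177758996506
plate 1132 [ 542.762 -338.174  109.871] [0.203 0.916 0.346] 1.1616672125793461 530 lean 20.25100924749138
inplane (-2.8218154907226562, -1.665597915649414) (149.2926788330078, 60.91998291015625) 0.9705244898796082 centre [ 541.347 -336.86   107.224] zmax 177.22505461351943
[[ 575.471 -317.773   36.718]
 [ 515.923 -304.955   37.686]
 [ 507.223 -355.947  177.73 ]
 [ 566.771 -368.766  176.762]]
```

Both views agree within about 2 mm, and the measured sizes match the given ones. The results in mm:

| Thing | Position | Direction |
|---|---|---|
| small gear | (594.5, 138) | – |
| spacer centre | (595, 140.5) | long axis (0.152, -0.988) |
| tray centre | (517.5, 353) | yaw -3.5° |
| rest centre | (521.5, -62) | uphill (-0.022, -1) |
| rack centre | (547.5, -304.5) | +x (-0.197, -0.980) |

Now I'll plan poses.

```bash
cat > g.py <<'E'
from h import *
np.set_printoptions(suppress=True,precision=3)
def frame(xa,za):
    x=np.array(xa,float);x/=np.linalg.norm(x);z=np.array(za,float);z-=x*(z@x);z/=np.linalg.norm(z);return np.c_[x,np.cross(z,x),z]
def cur():
    s=r.sense(); return s,np.array(s['eef_pos']),R.from_euler('xyz',s['tcp_rot']).as_matrix()
def delta(pos,xa,za):
    s,p,A=cur()
    for sg in(1,-1):
        B=frame(xa,np.array(za)*sg); v=R.from_matrix(B@A.T).as_rotvec()
        print('sg',sg,'shift',(np.array(pos)-p).round(1),'rv',v.round(3),'deg',np.degrees(np.linalg.norm(v)).round(1))
def st():
    s,p,A=cur(); print('t',s['clock'],'tcp',p.round(1),'q',np.round(s['qpos'],3),'F',np.round(s['contact_force'],1),'op',round(s['opening']*85.4,1)); print('x',A[:,0],'z',A[:,2])
E
python3 - <<'E'
from g import *
st(); delta((594.5,138,170),(0,0,-1),(0.988,0.152,0))
E
```

```text
t 0.1 tcp [ 248.8 -572.9  230.6] q [-1.163  0.354  1.634  0.     1.155 -0.002] F [ 0.2  0.2 -0.6] op 85.4
x [-0.     0.001 -1.   ] z [ 0.398 -0.917 -0.001]
sg 1 shift [345.7 710.9 -60.6] rv [-0.001 -0.001  1.314] deg 75.3
sg -1 shift [345.7 710.9 -60.6] rv [-0.001  0.001 -1.828] deg 104.7
```

{"op": "step_arm", "data": {"rows": [[22,45,0,0,0,0.08,85],[44,90,0,0,0,0.16,85],[66,135,0,0,0,0.25,85],[88,180,0,0,0,0.33,85],[110,225,0,0,0,0.41,85],[132,270,0,0,0,0.5,85],[154,315,0,0,0,0.58,85],[176,360,0,0,0,0.66,85]], "force": 50}}

```text
clock: 1.1
eef_pos: [425.2, -211.3, 230.5]
tcp_rot: [3.12, 1.569, 2.621]
contact_force: [0.9, 0.4, 0.4]
opening: 0.993
```

Run:
```python
from g import *
st(); delta((594.5,138,165),(0,0,-1),(0.988,0.152,0))
```

```text
t 1.1 tcp [ 425.2 -211.3  230.5] q [-0.464  0.118  1.944  0.     1.081  0.034] F [0.9 0.4 0.4] op 84.8
x [-0.001  0.001 -1.   ] z [ 0.878 -0.478 -0.001]
sg 1 shift [169.3 349.3 -65.5] rv [-0.    -0.001  0.651] deg 37.3
sg -1 shift [169.3 349.3 -65.5] rv [-0.002  0.    -2.49 ] deg 142.7
```

{"op": "step_arm", "data": {"rows": [[24,50,0,0,0,0.09,85],[48,100,0,0,0,0.19,85],[72,150,0,0,0,0.28,85],[97,200,0,0,0,0.37,85],[121,250,-10,0,0,0.47,85],[145,300,-30,0,0,0.56,85],[169.3,349.3,-50,0,0,0.651,85],[169.3,349.3,-65.5,0,0,0.651,70]]}}

```text
clock: 2.1
eef_pos: [595.4, 141.2, 163.6]
tcp_rot: [2.713, 1.569, 2.87]
contact_force: [-0.5, -0.4, 0.1]
opening: 0.827
```

Run:
```python
from g import *
st(); delta((594.5,138,106),(0,0,-1),(0.988,0.152,0))
p,d=grab('scene','a1'); crop(p,280,440,120,300,4,'a1c'); p,d=grab('top','a1t'); crop(p,190,330,110,250,4,'a1tc')
```

```text
t 2.1 tcp [595.4 141.2 163.6] q [0.23  0.403 1.722 0.001 1.017 0.073] F [-0.5 -0.4  0.1] op 70.6
x [-0.001  0.    -1.   ] z [ 0.988  0.156 -0.001]
sg 1 shift [ -0.9  -3.2 -57.6] rv [-0.    -0.001 -0.004] deg 0.2
sg -1 shift [ -0.9  -3.2 -57.6] rv [ 0.002 -0.001  3.137] deg 179.8
```

View pics/a1c.png

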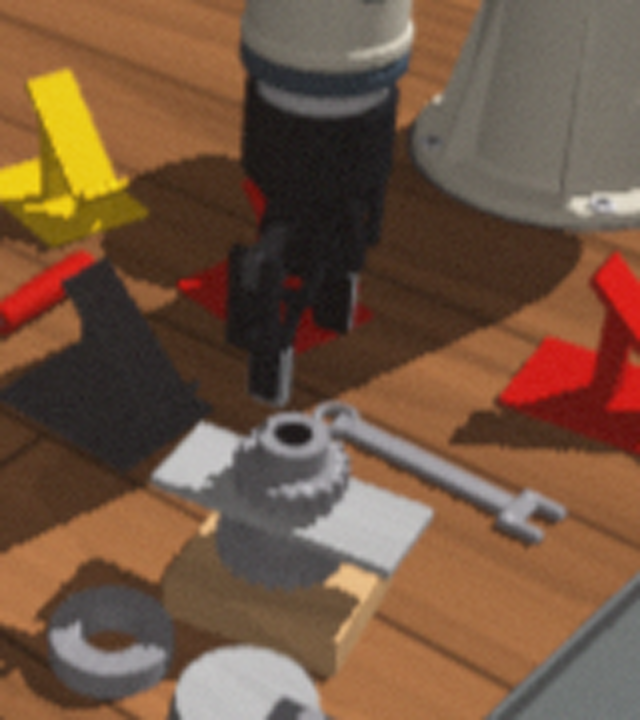

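The fingers are centred above the hub, which shows at crop (293,435). Next I'll descend and grip.

{"op": "step_arm", "data": {"rows": [[-0.9,-3.2,-15,0,0,0,70],[-0.9,-3.2,-30,0,0,0,70],[-0.9,-3.2,-45,0,0,0,70],[-0.9,-3.2,-57.5,0,0,0,60],[-0.9,-3.2,-57.5,0,0,0,36],[-0.9,-3.2,-57.5,0,0,0,36],[-0.9,-3.2,-57.5,0,0,0,36],[-0.9,-3.2,-57.5,0,0,0,36]], "force": 60}}

```text
clock: 3.2
eef_pos: [591.5, 134.7, 105.0]
tcp_rot: [-3.039, 1.564, -2.885]
contact_force: [0.5, -0.3, -4.5]
opening: 0.439
```

Run:
```python
from g import *
st()
p,d=grab('scene','a2'); crop(p,280,440,120,300,4,'a2c')
```

```text
t 3.2 tcp [591.5 134.7 105. ] q [ 0.222  0.471  1.77  -0.     0.908  0.068] F [ 0.5 -0.3 -4.5] op 37.5
x [-0.006 -0.002 -1.   ] z [ 0.988  0.153 -0.006]
```

View pics/a2c.png

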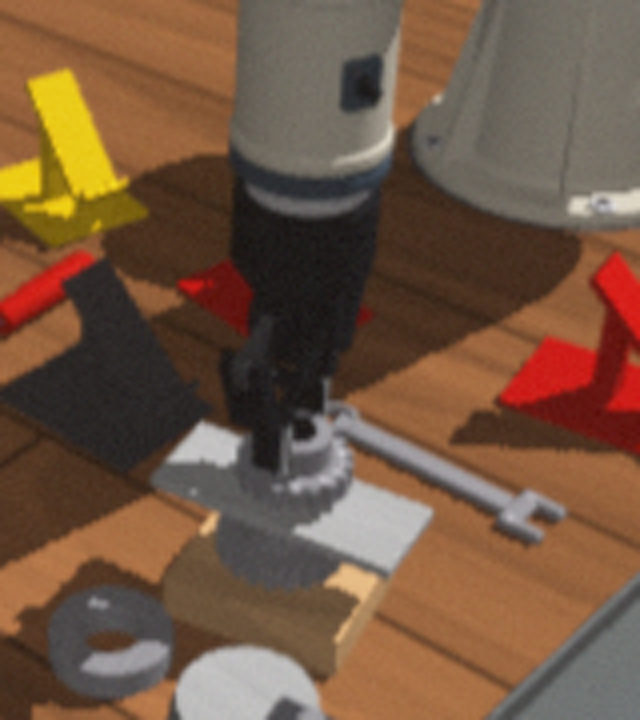

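{"op": "step_arm", "data": {"rows": [[0,0,8,0,0,0,36],[0,0,20,0,0,0,36],[-1,10,40,0,0,0,36],[-5,60,45,0,0,0,36],[-12,120,45,0,0,0,36],[-18,170,45,0,0,0,36],[-23,205,30,0,0,0,36],[-24,212,10,0,0,0,36]]}}

```text
clock: 4.25
eef_pos: [567.7, 349.6, 116.1]
tcp_rot: [2.918, 1.567, 3.074]
contact_force: [-0.2, -0.5, -4.7]
opening: 0.442
```

Run:
```python
from g import *
p,d=grab('scene','a3'); crop(p,280,500,150,340,3,'a3c')
C=cloud('scene',d)
m=(abs(C[...,0]-595)<50)&(abs(C[...,1]-140)<95)&(C[...,2]>74)&(C[...,2]<92); print(m.sum(), cv2.minAreaRect(C[m][:,:2].astype(np.float32)))
st(); delta((567.5,347,30),(0,0,-1),(0.988,0.152,0))
```

```text
1284 ((595.8424072265625, 140.40853881835938), (64.13933563232422, 150.37484741210938), 8.252232551574707)
t 4.3 tcp [566.1 348.  112.4] q [0.548 0.539 1.629 0.003 0.981 0.391] F [-0.6 -1.3 -7.7] op 37.4
x [-0.008 -0.002 -1.   ] z [ 0.988  0.155 -0.008]
sg 1 shift [  1.4  -1.  -82.4] rv [ 0.002 -0.008 -0.003] deg 0.5
sg -1 shift [  1.4  -1.  -82.4] rv [0.013 0.004 3.139] deg 179.8
```

View pics/a3c.png

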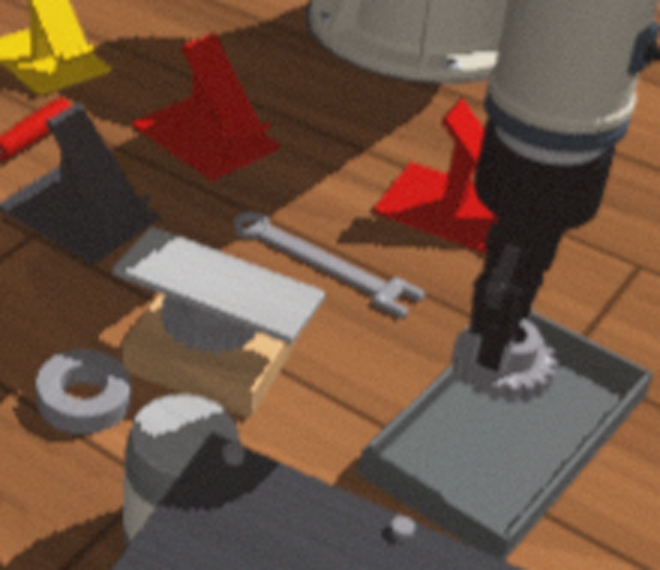

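The gear is held level at crop (505,355), and the spacer still lies on the large gear. Next I'll lower it.

{"op": "step_arm", "data": {"rows": [[1,-1,-15,0,0,0,36],[1,-1,-30,0,0,0,36],[1,-1,-45,0,0,0,36],[1,-1,-58,0,0,0,36],[1,-1,-68,0,0,0,36],[1,-1,-76,0,0,0,36],[1,-1,-81,0,0,0,36],[1,-1,-82,0,0,0,36]]}}

```text
clock: 5.3
eef_pos: [567.0, 347.0, 30.3]
tcp_rot: [-2.997, 1.562, -2.842]
contact_force: [-0.3, -0.1, -4.3]
opening: 0.441
```

Run:
```python
from g import *
p,d=grab('scene','a4'); crop(p,380,520,220,340,5,'a4c')
st()
```

```text
t 5.35 tcp [567.1 347.1  30.4] q [0.546 0.643 1.664 0.003 0.842 0.389] F [ 0.9  0.5 -5.5] op 37.8
x [-0.008 -0.002 -1.   ] z [ 0.988  0.155 -0.008]
```

View pics/a4c.png

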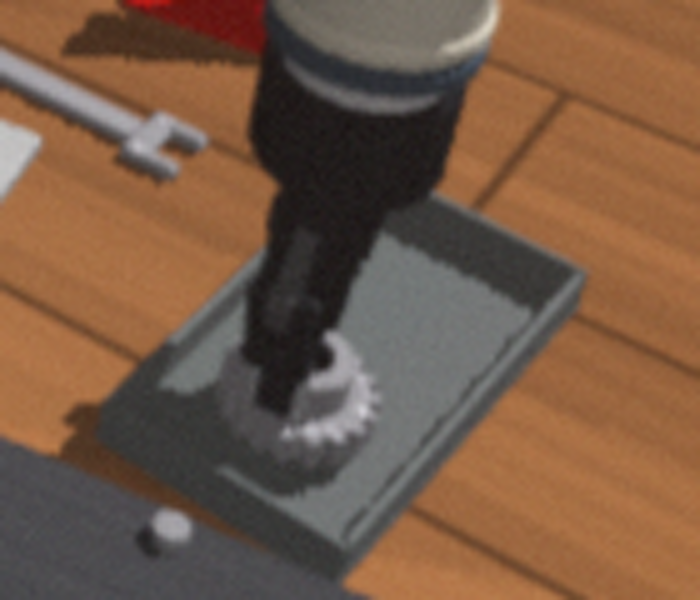

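It is about 2 mm above the floor, and the weight is still carried. I'll set it down, release it and rise.

{"op": "step_arm", "data": {"rows": [[0,0,-1,0,0,0,36],[0,0,-2,0,0,0,36],[0,0,-2,0,0,0,55],[0,0,-2,0,0,0,60],[0,0,-2,0,0,0,60],[0,0,10,0,0,0,60],[0,0,30,0,0,0,65],[0,-20,60,0,0,0,75]]}}

```text
clock: 6.35
eef_pos: [567.1, 327.9, 92.0]
tcp_rot: [-3.049, 1.563, -2.892]
contact_force: [1.0, -0.2, 0.5]
opening: 0.876
```

Run:
```python
from g import *
p,d=grab('scene','a5'); crop(p,380,520,220,340,5,'a5c')
C=cloud('scene',d); m=(abs(C[...,0]-567)<45)&(abs(C[...,1]-350)<45)&(C[...,2]>40)&(C[...,2]<50); X=C[m]; print(m.sum(), cv2.minEnclosingCircle(X[:,:2].astype(np.float32)),np.median(X[:,2]))
st(); delta((595,140.5,110),(0,0,-1),(0.988,0.152,0))
```

```text
228 ((566.0234375, 350.1780090332031), 21.508480072021484) 44.25101042180631
t 6.4 tcp [569.  326.2  96.3] q [0.518 0.545 1.663 0.001 0.938 0.361] F [ 0.1 -1.9  2.7] op 75.1
x [-0.004 -0.001 -1.   ] z [ 0.988  0.155 -0.004]
sg 1 shift [  26.  -185.7   13.7] rv [ 0.001 -0.004 -0.003] deg 0.3
sg -1 shift [  26.  -185.7   13.7] rv [0.006 0.001 3.138] deg 179.8
```

View pics/a5c.png

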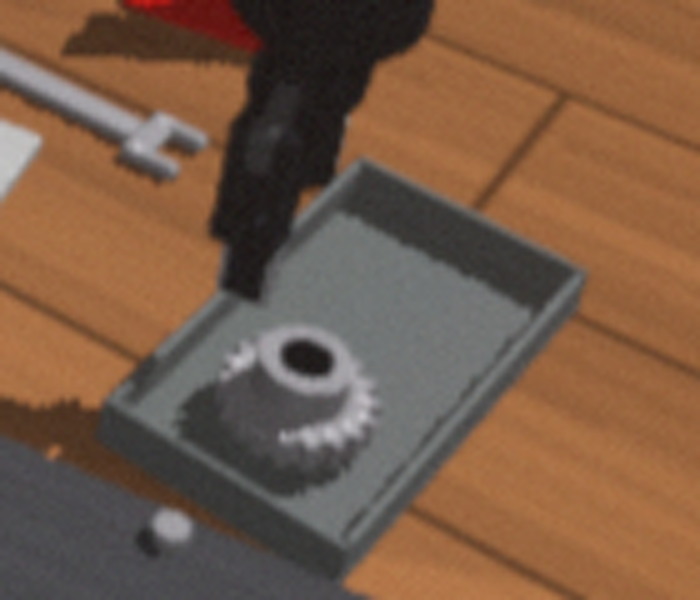

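The small gear lies flat at (566, 350), with its top at 44 mm. Before the tilted poses, I'll fit a wrist model from the logged states to check the joint ranges.

```bash
cat > kin.py <<'E'
from g import *
from scipy.optimize import least_squares
D=[((248.8,-572.85,230.6),(-1.1634,.3537,1.6341,0,1.1552,-.0024)),((425.2,-211.3,230.5),(-.464,.118,1.944,0,1.081,.034)),((595.4,141.2,163.6),(.23,.403,1.722,.001,1.017,.073)),((591.5,134.7,105),(.222,.471,1.770,0,.908,.068)),((566.1,348,112.4),(.548,.539,1.629,.003,.981,.391)),((567.1,347.1,30.4),(.546,.643,1.664,.003,.842,.389)),((569,326.2,96.3),(.518,.545,1.663,.001,.938,.361))]
def RR(ax,a): return R.from_euler(ax,a).as_matrix()
def fk(q,P):
    a1,d1,L2,a3,L3,Lt=P
    R1=RR('z',q[0]);R2=R1@RR('y',q[1]);R3=R2@RR('y',q[2]); R6=R3@RR('z',q[3])@RR('y',q[4])@RR('z',q[5])
    p=R1@[a1,0,d1]+R2@[0,0,L2]+R3@[a3,0,L3]+R6@[0,0,Lt]
    return p,np.c_[R6[:,2],-R6[:,1],-R6[:,0]]  # x=z6, z=-x6, y=z×x
def fit(D=D,p0=(0,350,420,0,420,230)):
    f=lambda P:np.concatenate([np.concatenate([(fk(q,P)[0]-p) for p,q in D]),(np.array(P)-p0)*0.005])
    s=least_squares(f,p0); return s.x,s.fun
LO=[-2.63,-.92,.06,-1.3,0,-3.02];HI=[2.63,2.1,2.66,4.44,2.69,3.02]
def ik(pos,xa,za,P,q0=None):
    out=[]
    for sg in(1,-1):
        B=frame(xa,np.array(za)*sg)
        best=None
        for s4 in(0,.8,-.8,1.6,-1,2.4,3.2):
          for s6 in (0,1.5,-1.5):
            f=lambda q:np.concatenate([(fk(q,P)[0]-pos)/100,(fk(q,P)[1]-B).ravel()])
            s=least_squares(f,[np.arctan2(pos[1],pos[0]),.4,1.7,s4,1,s6],bounds=(LO,HI))
            if best is None or s.cost<best.cost-1e-9: best=s
        out.append((sg,best.x.round(2),best.cost))
    return out
if __name__=='__main__':
    P,e=fit(); print(P.round(1),abs(e).max())
    n=np.array([.0159,.707,.707]); u=np.array([-.0159,-.707,.707])
    bed=np.array([521.6,-57.2,91]); print('lay')
    for o in ik(bed-18*n,-n,(1,-.022,0),P): print(o)
    print('lay hover');[print(o) for o in ik(bed+100*n,-n,(1,-.022,0),P)]
    print('regrip')
    for o in ik(bed+50*u,-u,n,P): print(o)
    print('regrip hover');[print(o) for o in ik(bed+140*u,-u,n,P)]
    up=np.array([-.0676,-.335,.94]); nn=np.array([.1857,.921,.342]); c=np.array([542,-332,108.])
    print('rack'); [print(o) for o in ik(c+50*up,-up,nn,P)]
    print('rack hover'); [print(o) for o in ik(c+200*up,-up,nn,P)]
E
python3 kin.py
```

```text
[  0.6 378.7 567.5  56.1 492.7 429.7] 1.4199520416609346
lay
(1, array([-0.14,  0.4 ,  1.97,  0.01,  0.77, -0.12]), np.float64(1.9999999999999996))
(-1, array([ 0.4 ,  0.69,  1.84, -0.74,  1.17,  1.02]), np.float64(2.0))
lay hover
(1, array([ 0.03,  0.3 ,  1.89, -0.01,  0.99, -0.03]), np.float64(1.9999999999999998))
(-1, array([ 0.57,  0.54,  1.85, -0.72,  1.27,  0.94]), np.float64(1.9999999999999991))
regrip
(1, array([-0.6 ,  0.43,  1.97,  0.65,  0.98, -0.58]), np.float64(2.0000000000000013))
(-1, array([-0.5 ,  0.64,  1.62,  0.4 ,  1.38, -0.72]), np.float64(2.000000000000001))
regrip hover
(1, array([-0.65,  0.29,  1.95,  0.55,  1.  , -0.46]), np.float64(2.000000000000001))
(-1, array([-0.62,  0.61,  1.53,  0.42,  1.53, -0.73]), np.float64(2.0000000000000004))
rack
(1, array([-0.68,  0.39,  1.79,  0.21,  0.86, -0.19]), np.float64(1.9999999999999996))
(-1, array([-0.74,  0.59,  1.49,  0.25,  1.28, -0.32]), np.float64(2.0))
rack hover
(1, array([-0.74,  0.27,  1.62,  0.15,  1.12, -0.14]), np.float64(2.0000000000000013))
(-1, array([-0.84,  0.5 ,  1.33,  0.3 ,  1.53, -0.34]), np.float64(2.0000000000000004))
```

```bash
sed -i 's/np.c_\[R6\[:,2\],-R6\[:,1\],-R6\[:,0\]\]/np.c_[R6[:,2],R6[:,1],-R6[:,0]]/' kin.py; python3 kin.py
```

```text
[  0.6 378.7 567.5  56.1 492.7 429.7] 1.4199520416609346
lay
(1, array([ 0.42,  0.67,  1.89, -0.78,  1.13,  0.99]), np.float64(3.2000841972445067e-21))
(-1, array([ 0.42,  0.67,  1.89, -0.78,  1.13, -2.16]), np.float64(8.32108965789059e-28))
lay hover
(1, array([ 0.54,  0.58,  1.78, -0.66,  1.33,  0.91]), np.float64(3.5531834967324745e-22))
(-1, array([ 0.54,  0.58,  1.78, -0.66,  1.33, -2.23]), np.float64(1.582849945546058e-25))
regrip
(1, array([-0.66,  0.66,  1.72,  0.62,  1.35, -2.54]), np.float64(1.7059293778126963e-19))
(-1, array([-0.66,  0.66,  1.72,  0.62,  1.35,  0.61]), np.float64(1.642974667760494e-21))
regrip hover
(1, array([-0.73,  0.62,  1.6 ,  0.57,  1.5 , -2.49]), np.float64(6.873777897310554e-20))
(-1, array([-0.73,  0.62,  1.6 ,  0.57,  1.5 ,  0.65]), np.float64(1.3657556519926147e-19))
rack
(1, array([-0.77,  0.58,  1.52,  0.31,  1.25, -2.27]), np.float64(1.5239176857814772e-30))
(-1, array([-0.77,  0.58,  1.52,  0.31,  1.25,  0.87]), np.float64(7.153265662543273e-31))
rack hover
(1, array([-0.83,  0.5 ,  1.32,  0.28,  1.53, -2.24]), np.float64(4.769099548048555e-23))
(-1, array([-0.83,  0.5 ,  1.32,  0.28,  1.53,  0.9 ]), np.float64(1.3647366214077422e-29))
```

{"op": "step_arm", "data": {"rows": [[3,-30,10,0,0,0,80],[8,-75,14,0,0,0,85],[13,-115,14,0,0,0,85],[19,-150,14,0,0,0,85],[24,-178,14,0,0,0,85],[26,-185.5,14,0,0,0,85],[26,-185.5,14,0,0,0,85],[26,-185.5,14,0,0,0,85]]}}

```text
clock: 7.4
eef_pos: [595.0, 141.6, 110.6]
tcp_rot: [3.132, 1.568, -2.995]
contact_force: [0.5, 0.2, -1.1]
opening: 0.996
```

Run:
```python
from g import *
p,d=grab('scene','a6'); crop(p,280,440,170,300,5,'a6c')
p,d=grab('top','a6t'); crop(p,190,330,110,250,5,'a6tc')
st(); delta((595,140.5,66),(0,0,-1),(0.988,0.152,0))
```

```text
t 7.5 tcp [594.9 141.6 110.4] q [0.231 0.469 1.758 0.    0.919 0.074] F [ 0.  -0.2  0.1] op 85.2
x [-0.004 -0.001 -1.   ] z [ 0.988  0.156 -0.004]
sg 1 shift [  0.1  -1.1 -44.4] rv [ 0.001 -0.004 -0.004] deg 0.3
sg -1 shift [  0.1  -1.1 -44.4] rv [0.006 0.001 3.137] deg 179.8
```

View pics/a6c.png

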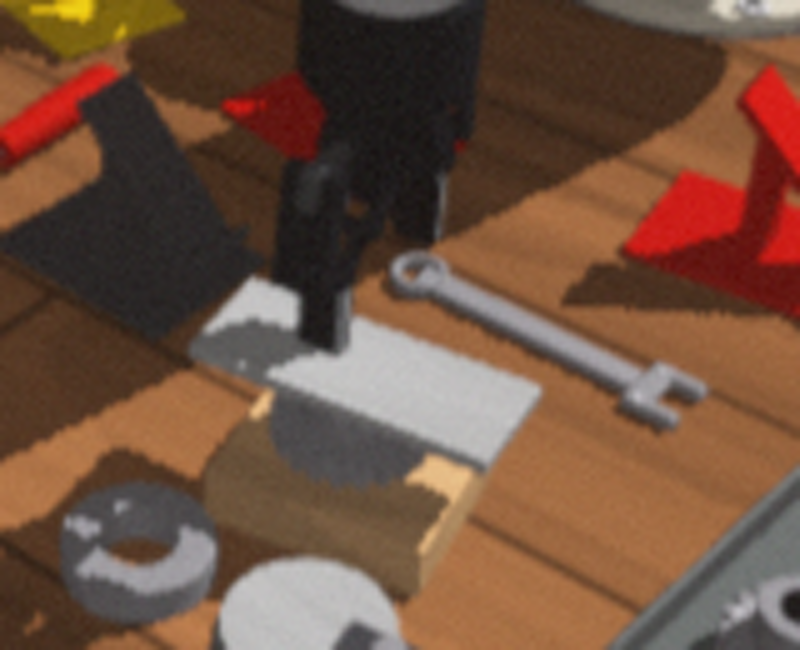

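The fingers straddle the plate at crop (270-540, 280-460). Next I'll descend and grip across its width.

{"op": "step_arm", "data": {"rows": [[0,-1,-12,0,0,0,85],[0,-1,-25,0,0,0,85],[0,-1,-38,0,0,0,85],[0,-1,-50,0,0,0,85],[0,-1,-50,0,0,0,56],[0,-1,-50,0,0,0,54],[0,-1,-50,0,0,0,54],[0,-1,-50,0,0,0,54]], "force": 50}}

```text
clock: 8.5
eef_pos: [594.9, 140.6, 60.6]
tcp_rot: [-3.099, 1.567, -2.942]
contact_force: [-0.4, 0.1, -2.1]
opening: 0.689
```

Run:
```python
from g import *
p,d=grab('scene','a7'); crop(p,280,440,170,300,5,'a7c')
st()
```

```text
t 8.55 tcp [594.8 140.6  60.5] q [0.23  0.536 1.783 0.    0.826 0.073] F [ 0.   0.  -2.7] op 58.6
x [-0.003 -0.001 -1.   ] z [ 0.988  0.156 -0.004]
```

View pics/a7c.png

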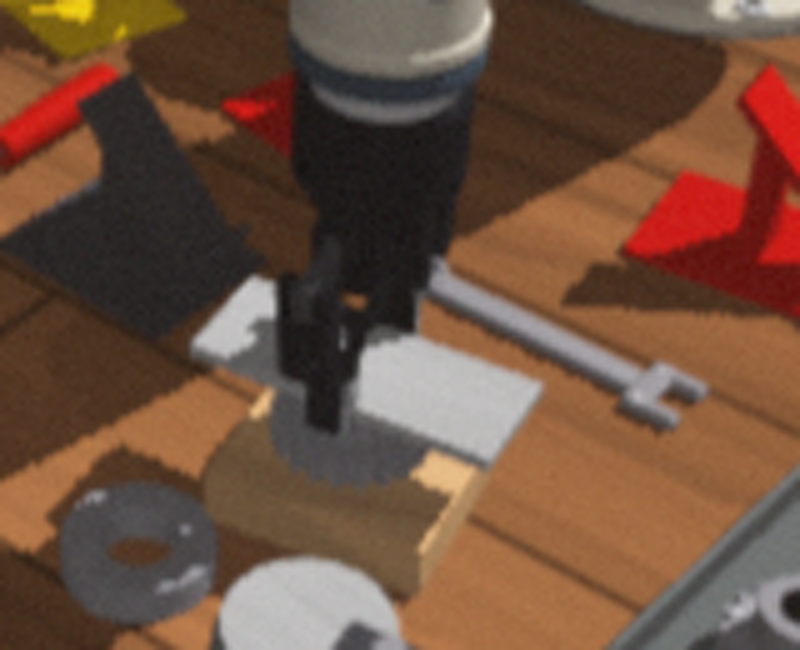

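{"op": "step_arm", "data": {"rows": [[0,0,8,0,0,0,54],[0,0,20,0,0,0,54],[0,0,40,0,0,0,54],[0,0,65,0,0,0,54],[0,0,90,0,0,0,54],[0,0,110,0,0,0,54],[0,0,120,0,0,0,54],[0,0,120,0,0,0,54]]}}

```text
clock: 9.55
eef_pos: [595.3, 140.7, 181.7]
tcp_rot: [3.127, 1.569, -3.0]
contact_force: [-0.2, -0.3, -2.4]
opening: 0.688
```

```bash
cat >> g.py <<'E'
bed=np.array([521.6,-57.2,91]); un=np.array([-.0159,-.707,.707]); nn=np.array([.0159,.707,.707])
E
python3 - <<'E'
from g import *
p,d=grab('scene','a8'); crop(p,240,440,130,300,4,'a8c')
st(); delta(bed+4*un+(60-17.5)*nn,-nn,(1,-.022,0))
E
```

```text
t 9.6 tcp [594.8 140.6 180.7] q [0.23  0.384 1.709 0.    1.052 0.073] F [ 1.5 -0.2 -2.4] op 58.7
x [-0.003 -0.001 -1.   ] z [ 0.988  0.156 -0.003]
sg 1 shift [ -72.6 -170.5  -56.9] rv [-0.784 -0.056 -0.168] deg 46.1
sg -1 shift [ -72.6 -170.5  -56.9] rv [-0.072  1.141  2.747] deg 170.5
```

View pics/a8c.png

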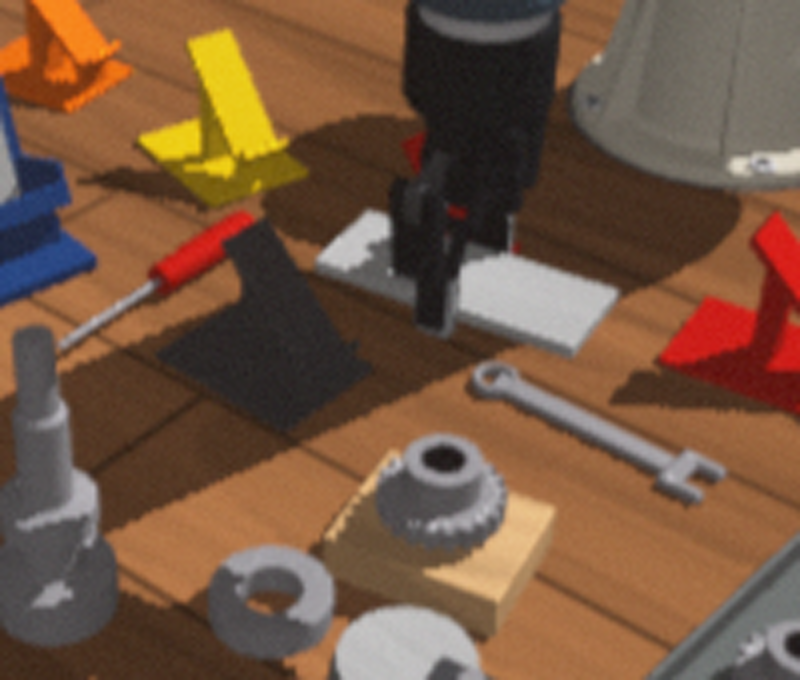

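The plate is held level at crop (465,280), and the large gear stays on its pallet. Next I'll tilt the plate and move over the rest.

{"op": "step_arm", "data": {"rows": [[-10,-20,5,-0.11,-0.008,-0.024,54],[-22,-48,5,-0.24,-0.017,-0.051,54],[-35,-80,5,-0.38,-0.027,-0.081,54],[-48,-112,0,-0.52,-0.037,-0.111,54],[-60,-140,-10,-0.65,-0.046,-0.139,54],[-69,-162,-25,-0.75,-0.053,-0.16,54],[-72.6,-170.5,-40,-0.784,-0.056,-0.168,54],[-72.6,-170.5,-40,-0.784,-0.056,-0.168,54]]}}

```text
clock: 10.6
eef_pos: [520.7, -30.2, 138.7]
tcp_rot: [-1.577, 0.785, -1.597]
contact_force: [0.2, -0.3, -1.8]
opening: 0.69
```

```bash
cat > see.py <<'E'
from g import *
from m2 import plane
def plate(n,d,p,lo,hi):
    C=cloud(n,d); P=p.astype(int); sat=P.max(-1)-P.min(-1); m=np.all((C>lo)&(C<hi),-1)&(sat<20)&(P.min(-1)>120); return C[m]
E
python3 - <<'E'
from g import *
p,d=grab('scene','a9'); crop(p,240,440,130,300,4,'a9c'); p,d=grab('top','a9t')
st(); delta(bed+4*un+(20-17.5)*nn,-nn,(1,-.022,0))
E
```

```text
t 10.7 tcp [522.4 -29.6 140.6] q [ 0.38   0.515  1.889 -0.762  1.226  0.852] F [ 0.1  0.4 -1.9] op 58.9
x [-0.016 -0.706 -0.708] z [ 1.    -0.021 -0.001]
sg 1 shift [ -0.8 -28.7 -45. ] rv [-0.001 -0.    -0.001] deg 0.1
sg -1 shift [ -0.8 -28.7 -45. ] rv [0.049 2.219 2.222] deg 180.0
```

View pics/a9c.png

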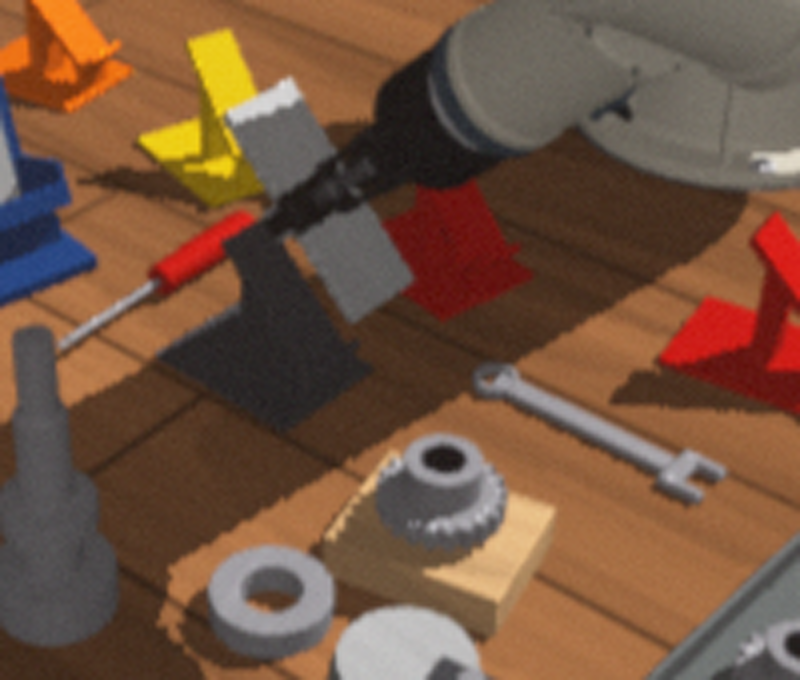

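View pics/a9t.png

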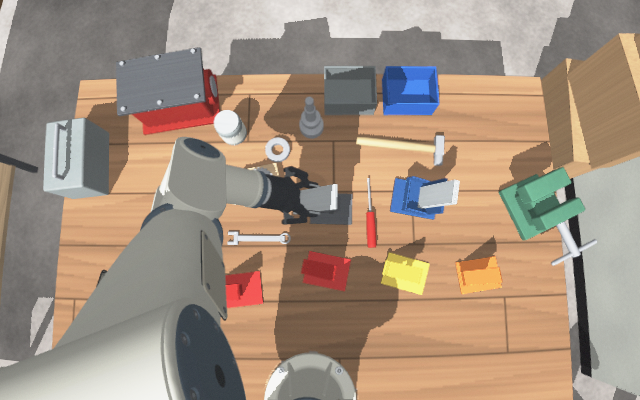

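Both views show the plate tilted parallel to the bed and above it. Next I'll bring it to about 8 mm off the bed.

{"op": "step_arm", "data": {"rows": [[0,-6,-10,0,0,0,54],[0,-12,-19,0,0,0,54],[0,-18,-27,0,0,0,54],[-1,-25,-35,0,0,0,54],[-1,-31,-42,0,0,0,54],[-1,-36,-48,0,0,0,54],[-1,-39,-51,0,0,0,54],[-1,-39,-51,0,0,0,54]]}}

```text
clock: 11.7
eef_pos: [521.3, -68.8, 89.4]
tcp_rot: [-1.572, 0.787, -1.593]
contact_force: [-0.9, 0.4, -2.5]
opening: 0.686
```

Run:
```python
from g import *
p,d=grab('scene','b1'); crop(p,260,400,140,260,5,'b1c')
st(); delta(bed+4*un+(1-17.5)*nn,-nn,(1,-.022,0))
C=cloud('scene',d); P=p.astype(int); m=(C[...,2]>30)&(abs(C[...,0]-521)<45)&(C[...,1]>-150)&(C[...,1]<20)&(P.min(-1)>95)
X=C[m]; rel=X-bed; q=np.c_[rel@un,rel@np.array([1,-.022,0]),rel@nn]; 
k=abs(q[:,2]-np.median(q[:,2]))<4; q=q[k]; print(len(q),np.percentile(q,[1,50,99],axis=0))
```

```text
t 11.75 tcp [521.5 -68.6  89.6] q [ 0.315  0.585  1.934 -0.835  1.117  0.91 ] F [-0.3 -0.  -1.9] op 58.9
x [-0.016 -0.706 -0.708] z [ 1.    -0.021 -0.001]
sg 1 shift [-0.2 -3.1 -7.5] rv [-0.001 -0.    -0.001] deg 0.1
sg -1 shift [-0.2 -3.1 -7.5] rv [0.049 2.219 2.222] deg 180.0
501 [[-58.905 -30.036   8.156]
 [ 48.24    1.436  11.855]
 [ 81.968  29.49   15.129]]
```

View pics/b1c.png

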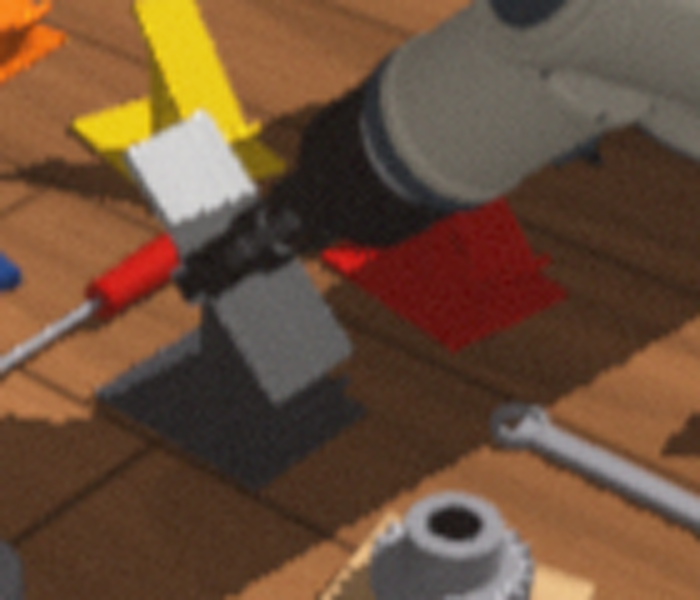

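Measured against the bed, the plate is 8 mm off and 7 mm up-slope, as planned. I'll lower it, watch the force, then release.

{"op": "step_arm", "data": {"rows": [[0,-1,-2,0,0,0,54],[0,-2,-5,0,0,0,54],[0,-3,-7,0,0,0,54],[0,-3,-7.5,0,0,0,54],[0,-3,-7.5,0,0,0,66],[0,-3,-7.5,0,0,0,74],[0,-3,-7.5,0,0,0,78],[0,-3,-7.5,0,0,0,78]]}}

```text
clock: 12.75
eef_pos: [521.5, -71.6, 82.2]
tcp_rot: [-1.571, 0.787, -1.593]
contact_force: [-0.1, 0.2, 0.1]
opening: 0.914
```

```bash
cat > pl.py <<'E'
from g import *
def plate(name):
    p,d=grab('scene',name); crop(p,260,400,140,260,5,name+'c')
    C=cloud('scene',d); P=p.astype(int); m=(C[...,2]>30)&(abs(C[...,0]-521)<45)&(C[...,1]>-150)&(C[...,1]<20)&(P.min(-1)>95)
    X=C[m]; rel=X-bed; q=np.c_[rel@un,rel@np.array([1,-.022,0]),rel@nn]; 
    k=abs(q[:,2]-np.median(q[:,2]))<4; q=q[k]; print(len(q),np.percentile(q,[1,50,99],axis=0))
E
python3 - <<'E'
from pl import *
plate('b2'); st();
E
```

```text
487 [[-61.133 -30.559  -0.389]
 [ 41.871   2.226   3.177]
 [ 75.322  30.092   6.897]]
t 12.8 tcp [521.5 -71.6  82.2] q [ 0.31   0.597  1.937 -0.844  1.105  0.921] F [ 0.5 -0.4 -0. ] op 77.8
x [-0.015 -0.706 -0.708] z [ 1.    -0.021 -0.   ]
```

View pics/b2c.png

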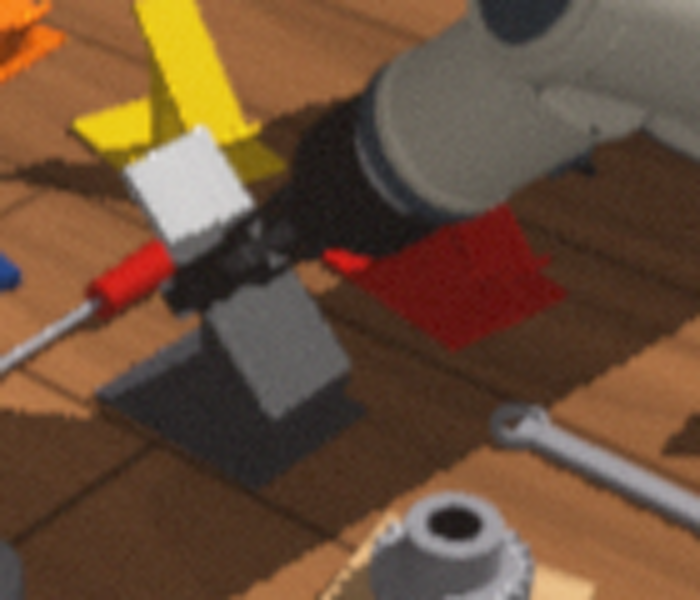

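The plate lies home: its upper end is at 75.3 (75 expected) and its face at 3.2 (4 expected). Next I'll retract square to the bed.

{"op": "step_arm", "data": {"rows": [[0,4,4,0,0,0,80],[0,10,10,0,0,0,82],[0,20,20,0,0,0,82],[0,35,35,0,0,0,70],[0,50,55,0,0,0,60],[0,55,80,0,0,0,50],[0,55,110,0,0,0,50],[0,55,130,0,0,0,50]]}}

```text
clock: 13.8
eef_pos: [521.9, -15.6, 214.2]
tcp_rot: [-1.569, 0.788, -1.59]
contact_force: [-0.9, 0.1, -0.3]
opening: 0.586
```

Run:
```python
from pl import *
plate('b3'); st(); delta(bed+120*un,-un,nn); delta((520,-90,220),(0,0,-1),(-.7,.7,0));delta((520,-90,220),(0,0,-1),(.7,.7,0))
```

```text
700 [[-66.654 -28.586  -0.68 ]
 [ 19.308   2.023   3.039]
 [ 75.072  28.928   6.526]]
t 13.85 tcp [522.7 -15.6 216.1] q [ 0.403  0.409  1.842 -0.722  1.347  0.76 ] F [0.5 0.8 2.6] op 50.1
x [-0.012 -0.705 -0.709] z [ 1.    -0.021  0.004]
sg 1 shift [  -3.  -126.4  -40.3] rv [ 1.204 -0.026  1.71 ] deg 119.8
sg -1 shift [  -3.  -126.4  -40.3] rv [ 1.211 -0.022 -1.709] deg 120.0
sg 1 shift [ -2.7 -74.4   3.9] rv [0.385 0.913 2.228] deg 139.7
sg -1 shift [ -2.7 -74.4   3.9] rv [ 0.739 -0.311 -0.723] deg 61.8
sg 1 shift [ -2.7 -74.4   3.9] rv [0.744 0.303 0.765] deg 63.6
sg -1 shift [ -2.7 -74.4   3.9] rv [ 0.37  -0.91  -2.188] deg 137.4
```

View pics/b3c.png

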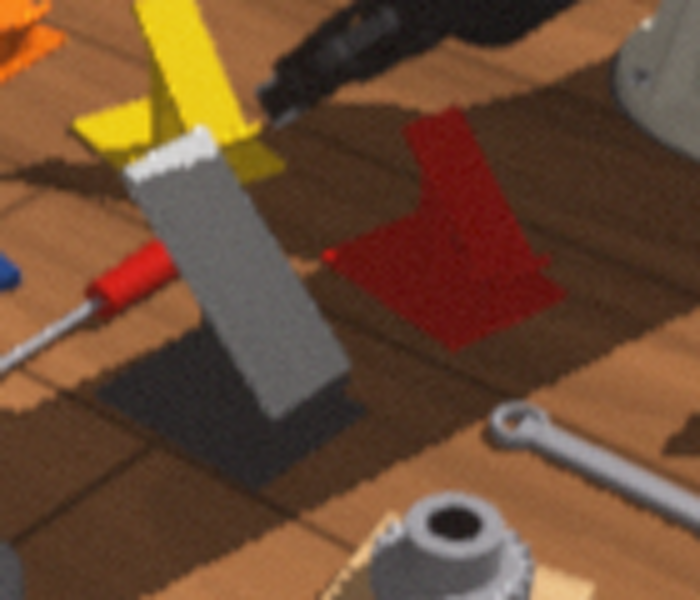

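The plate stayed home when the fingers left. Now I'll turn the tool for the edge grasp, high above the bench.

{"op": "step_arm", "data": {"rows": [[0,-5,10,0.091,-0.002,-0.128,50],[0,-12,20,0.182,-0.003,-0.256,50],[0,-20,30,0.272,-0.005,-0.385,50],[0,-30,35,0.363,-0.007,-0.513,50],[0,-42,35,0.454,-0.008,-0.641,50],[0,-55,35,0.545,-0.01,-0.769,50],[0,-68,35,0.636,-0.012,-0.897,50],[0,-80,35,0.727,-0.013,-1.025,50]]}}

```text
clock: 14.85
eef_pos: [522.9, -95.8, 251.1]
tcp_rot: [-2.708, 1.202, 2.614]
contact_force: [0.0, -0.4, -0.2]
opening: 0.586
```

Run:
```python
from g import *
st(); delta(bed+120*un,-un,nn)
```

```text
t 14.85 tcp [522.9 -95.8 251.1] q [-0.248  0.393  1.581  0.1    1.523  0.69 ] F [ 0.  -0.4 -0.2] op 50.0
x [-0.312  0.182 -0.933] z [ 0.52  -0.789 -0.327]
sg 1 shift [ -3.2 -46.2 -75.3] rv [ 0.608 -1.336  2.228] deg 152.9
sg -1 shift [ -3.2 -46.2 -75.3] rv [ 0.481 -0.008 -0.68 ] deg 47.7
```

{"op": "step_arm", "data": {"rows": [[0,-6,0,0.08,-0.001,-0.113,45],[0,-13,-3,0.16,-0.003,-0.227,40],[-1,-20,-10,0.24,-0.004,-0.34,36],[-1,-28,-20,0.32,-0.005,-0.453,36],[-2,-36,-32,0.4,-0.007,-0.567,36],[-3,-43,-45,0.481,-0.008,-0.68,36],[-3.2,-46.2,-55,0.481,-0.008,-0.68,36],[-3.2,-46.2,-55,0.481,-0.008,-0.68,36]]}}

```text
clock: 15.85
eef_pos: [519.7, -141.9, 195.6]
tcp_rot: [-3.14, 0.786, 1.551]
contact_force: [0.7, 1.1, 1.0]
opening: 0.42
```

Run:
```python
from pl import *
plate('b4'); 
p,d=grab('top','b4t'); crop(p,250,470,120,260,3,'b4tc')
st(); delta(bed+90*un,-un,nn)
```

```text
824 [[-72.431 -29.963  -0.194]
 [-14.475   3.616   3.301]
 [ 70.192  29.465   7.04 ]]
t 15.95 tcp [ 520.4 -141.6  196.8] q [-0.642  0.525  1.697  0.616  1.468  0.706] F [ 0.4 -0.1  0.7] op 35.8
x [ 0.015  0.706 -0.708] z [-0.014 -0.708 -0.706]
sg 1 shift [ -0.2  20.7 -42.1] rv [-0.048 -2.218  2.221] deg 179.9
sg -1 shift [ -0.2  20.7 -42.1] rv [ 0.001  0.001 -0.002] deg 0.2
```

View pics/b4.png

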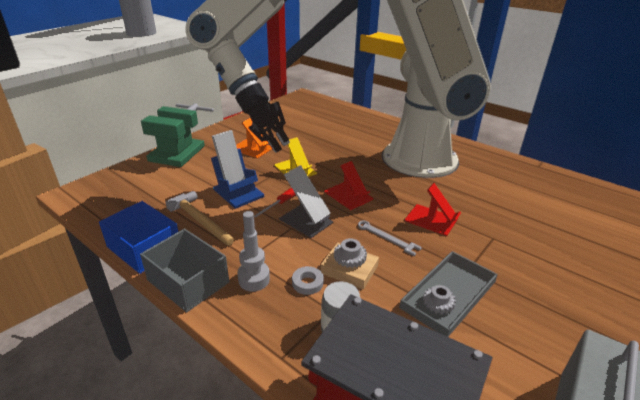

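View pics/b4tc.png

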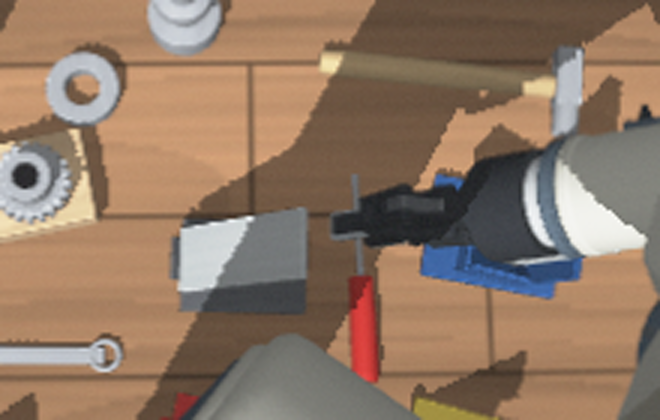

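The jaws are lined up with the plate's upper edge, and the plate edge shows at crop (305,245) in the top view. Next I'll go on to 22 mm overlap and grip.

{"op": "step_arm", "data": {"rows": [[0,5,-12,0,0,0,36],[0,12,-26,0,0,0,36],[0,20.7,-42,0,0,0,36],[0,29,-50.5,0,0,0,36],[0,38,-59.5,0,0,0,36],[0,46.5,-68,0,0,0,36],[0,46.5,-68,0,0,0,30],[0,46.5,-68,0,0,0,26]]}}

```text
clock: 16.95
eef_pos: [520.7, -95.2, 129.0]
tcp_rot: [3.139, 0.787, 1.549]
contact_force: [0.4, -0.9, 0.1]
opening: 0.303
```

Run:
```python
from pl import *
plate('b5'); p,d=grab('top','b5t'); crop(p,290,400,150,240,6,'b5tc')
st(); delta(bed+53*un,-un,nn)
```

```text
758 [[-72.246 -29.38   -0.4  ]
 [-18.649   4.955   3.255]
 [ 68.317  29.231   6.773]]
t 17.05 tcp [520.7 -95.5 129.1] q [-0.582  0.586  1.786  0.665  1.321  0.652] F [0.8 0.1 0.7] op 25.9
x [ 0.016  0.706 -0.708] z [-0.013 -0.708 -0.706]
sg 1 shift [ 0.   0.8 -0.6] rv [-0.05  -2.217  2.221] deg 179.8
sg -1 shift [ 0.   0.8 -0.6] rv [ 0.002  0.002 -0.002] deg 0.2
```

View pics/b5c.png

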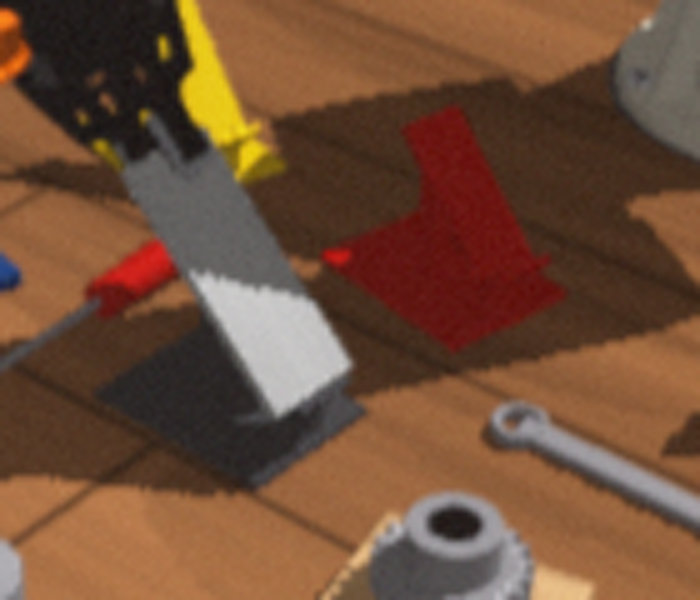

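View pics/b5tc.png

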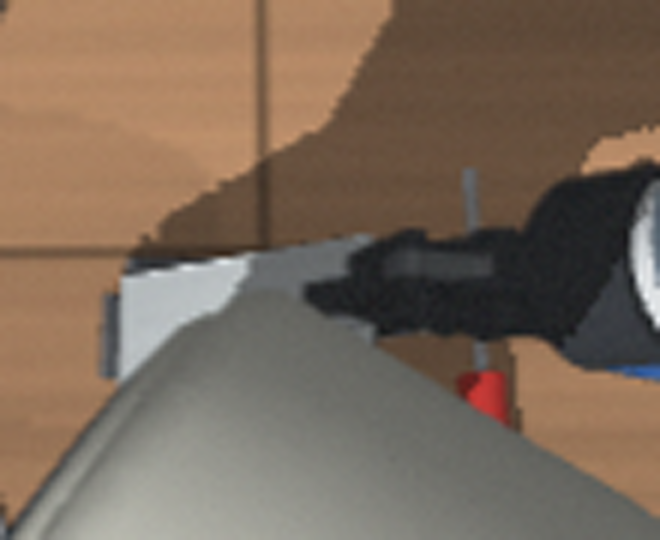

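The upper finger is over the face and the lower one under it, so I'll close with 40 N.

{"op": "step_arm", "data": {"rows": [[0,0,0,0,0,0,14],[0,0,0,0,0,0,4],[0,0,0,0,0,0,4],[0,0,0,0,0,0,4],[0,0,0,0,0,0,4],[0,0,0,0,0,0,4],[0,-4,4,0,0,0,4],[0,-10,12,0,0,0,4]], "force": 40}}

```text
clock: 18.05
eef_pos: [520.4, -105.5, 140.8]
tcp_rot: [3.141, 0.787, 1.55]
contact_force: [0.5, -0.5, -2.5]
opening: 0.084
```

Run:
```python
from pl import *
plate('b6'); 
st()
```

```text
661 [[-56.84  -30.201   0.342]
 [ -8.074   4.534   4.074]
 [ 80.667  28.659   7.74 ]]
t 18.1 tcp [ 521.1 -106.7  142. ] q [-0.597  0.573  1.768  0.652  1.35   0.662] F [-0.3 -1.  -1.1] op 7.2
x [ 0.016  0.705 -0.709] z [-0.013 -0.709 -0.705]
```

View pics/b6c.png

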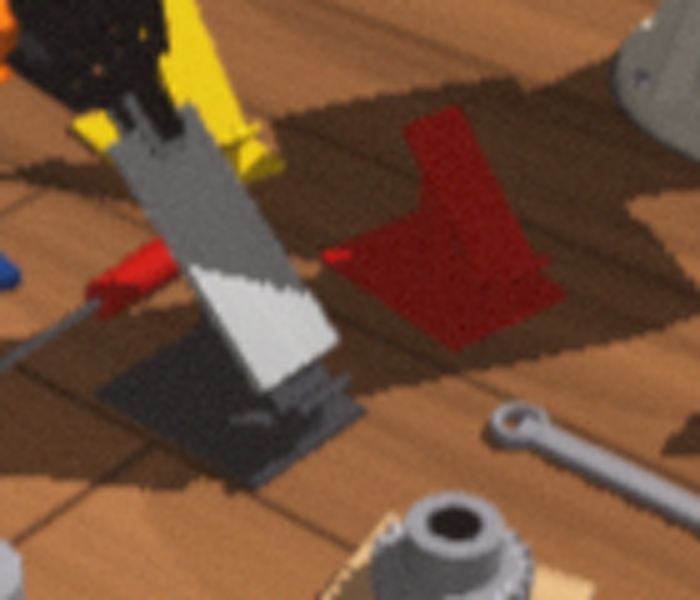

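The plate is held at an opening of 7-8 mm, and it moved up-slope together with the tool. Next I'll work out the rack poses with an 8° forward tilt, so that the back finger has room.

```bash
cat >> g.py <<'E'
O=np.array([547.5,-304.5,0.]); a=np.radians(11.5); ex=np.array([-np.sin(a),-np.cos(a),0]); ey=np.array([np.cos(a),-np.sin(a),0]); ez=np.array([0,0,1.])
F=O+20*ex+30*ez
def ln(deg): t=np.radians(deg); return np.sin(t)*ex+np.cos(t)*ez, -np.cos(t)*ex+np.sin(t)*ez
upr,nr=ln(20)
def rackpose(lift,tilt=8,g0=4,L=129):
    up,n=ln(20-tilt); B=F+(16+g0)*nr+lift*upr+4*n; return B+L*up,-up,n
E
python3 - <<'E'
from g import *
st()
for l in (90,4): 
    q=rackpose(l); print(l,q[0].round(1)); delta(*q)
E
```

```text
t 18.1 tcp [ 521.1 -106.7  142. ] q [-0.597  0.573  1.768  0.652  1.35   0.662] F [-0.3 -1.  -1.1] op 7.2
x [ 0.016  0.705 -0.709] z [-0.013 -0.709 -0.705]
90 [ 536.6 -358.3  248.4]
sg 1 shift [  15.4 -251.6  106.4] rv [-0.161 -1.415  2.62 ] deg 170.8
sg -1 shift [  15.4 -251.6  106.4] rv [-0.57   0.066 -0.176] deg 34.4
4 [ 542.4 -329.5  167.6]
sg 1 shift [  21.3 -222.8   25.6] rv [-0.161 -1.415  2.62 ] deg 170.8
sg -1 shift [  21.3 -222.8   25.6] rv [-0.57   0.066 -0.176] deg 34.4
```

{"op": "step_arm", "data": {"rows": [[0,-12,25,0,0,0,4],[0,-25,60,-0.03,0.004,-0.01,4],[2,-50,90,-0.11,0.013,-0.035,4],[5,-85,105,-0.22,0.026,-0.07,4],[8,-125,110,-0.34,0.04,-0.106,4],[12,-165,110,-0.46,0.053,-0.141,4],[15,-195,110,-0.56,0.065,-0.173,4],[16,-210,110,-0.57,0.066,-0.176,4]]}}

```text
clock: 19.1
eef_pos: [537.4, -316.9, 252.8]
tcp_rot: [3.138, 1.362, 1.367]
contact_force: [-0.4, 1.6, -2.4]
opening: 0.081
```

Run:
```python
from g import *
p,d=grab('scene','c1'); crop(p,150,320,60,220,4,'c1c'); p,d=grab('top','c1t'); crop(p,300,500,120,260,4,'c1tc')
st()
for l,g in ((60,25),(45,14),(4,4)): delta(*rackpose(l,8,g))
```

```text
t 19.2 tcp [ 537.  -317.2  251.8] q [-0.64   0.382  1.561  0.198  1.295  1.068] F [-0.3  0.1 -2.3] op 7.4
x [ 0.041  0.205 -0.978] z [-0.195 -0.958 -0.21 ]
sg 1 shift [  5.6 -11.7 -24.4] rv [ 0.13   0.643 -3.072] deg 180.0
sg -1 shift [  5.6 -11.7 -24.4] rv [-0.002 -0.    -0.   ] deg 0.1
sg 1 shift [  4.5 -16.8 -42.2] rv [ 0.13   0.643 -3.072] deg 180.0
sg -1 shift [  4.5 -16.8 -42.2] rv [-0.002 -0.    -0.   ] deg 0.1
sg 1 shift [  5.5 -12.3 -84.2] rv [ 0.13   0.643 -3.072] deg 180.0
sg -1 shift [  5.5 -12.3 -84.2] rv [-0.002 -0.    -0.   ] deg 0.1
```

View pics/c1c.png

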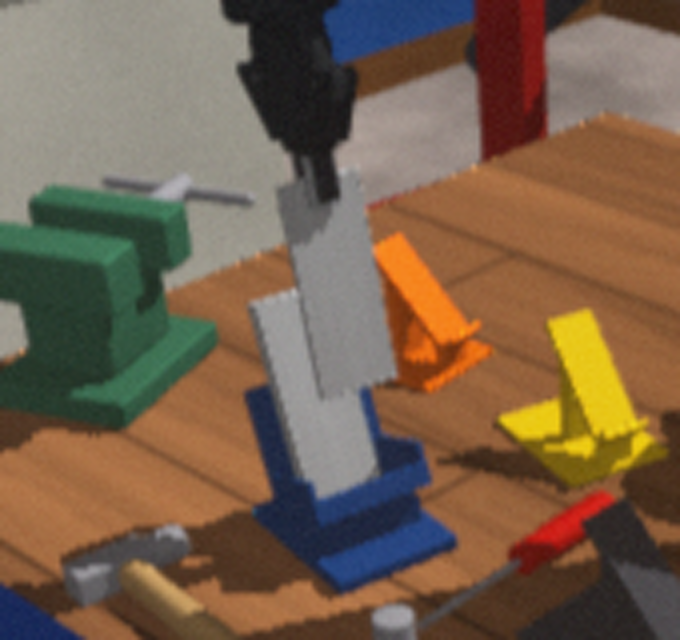

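View pics/c1tc.png

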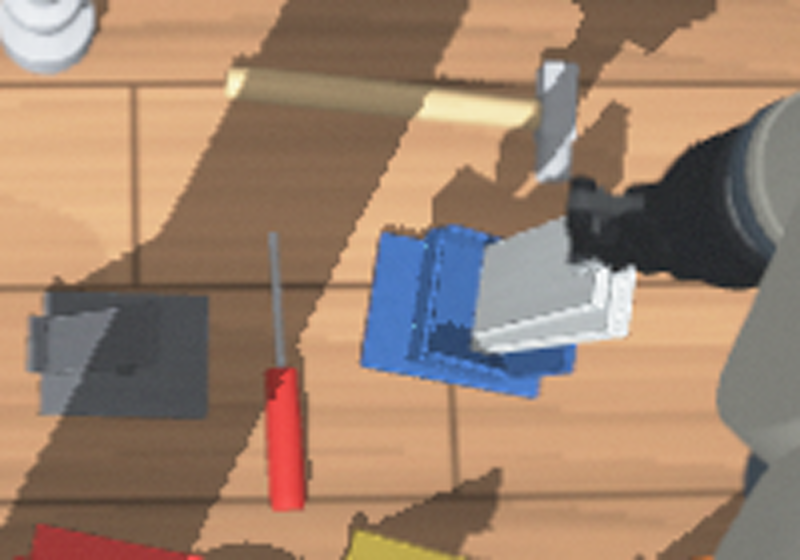

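The plate hangs squarely in front of the pile. I'll check its measured lower edge against the model before inserting.

```bash
cat > rk.py <<'E'
from g import *
def rk(name,n='scene'):
    z=np.load(f'pics/{name}.npz'); p,d=z['p'].astype(int),z['d']; C=cloud(n,d); rel=C-F
    q=np.stack([rel@upr,rel@ey,rel@nr],-1); m=(q[...,0]>-5)&(q[...,0]<330)&(abs(q[...,1])<50)&(q[...,2]>10)&(q[...,2]<120)&(p.max(-1)-p.min(-1)<25)&(p.min(-1)>100)
    return C[m],q[m]
E
python3 - <<'E'
from rk import *
s,p,A=cur(); x=A[:,0]; z=-A[:,2]; y=np.cross(z,x)
for nm,n in(('c1','scene'),('c1t','top')):
    C,q=rk(nm,n)
    t=np.c_[(C-p)@x,(C-p)@y,(C-p)@z]; k=(abs(t[:,2]-4)<4)&(t[:,0]>-25)&(t[:,0]<140); 
    print(nm,k.sum(),'tool frame along,lat,off',np.percentile(t[k],[1,50,99],axis=0))
    k2=(q[:,2]<22)&(q[:,0]<150)&(q[:,0]>5); print('pile1 up,lat,off',np.percentile(q[k2],[1,50,99],axis=0), np.percentile(q[k2][q[k2][:,0]<60][:,2],50))
E
```

```text
c1 781 tool frame along,lat,off [[-19.203 -29.556   0.126]
 [ 61.751   2.567   2.862]
 [125.598  29.238   7.179]]
pile1 up,lat,off [[  7.376 -27.536  10.264]
 [ 62.12    8.635  14.568]
 [148.484  30.343  19.846]] 14.52403619546862
c1t 556 tool frame along,lat,off [[-20.535 -28.363   0.132]
 [ 56.835   8.048   1.68 ]
 [126.779  30.692   4.818]]
pile1 up,lat,off [[  9.334 -30.49   10.47 ]
 [105.908 -23.89   14.357]
 [149.718   2.243  17.105]] 13.597296071280107
```

The gap to pile1 agrees between the model and the depth within 0.5 mm. Next I'll insert, stopping about 8 mm above the floor.

{"op": "step_arm", "data": {"rows": [[4,-7,-12,0,0,0,4],[5.5,-12,-24,0,0,0,4],[5,-15,-36,0,0,0,4],[4.5,-17,-46,0,0,0,4],[4.7,-16,-57,0,0,0,4],[5,-15,-68,0,0,0,4],[5.2,-14,-77,0,0,0,4],[5.2,-13.6,-80.4,0,0,0,4]]}}

```text
clock: 20.2
eef_pos: [542.0, -330.5, 170.7]
tcp_rot: [-3.136, 1.359, 1.376]
contact_force: [-0.4, -0.1, -2.1]
opening: 0.08
```

Run:
```python
from g import *
p,d=grab('scene','c2'); crop(p,150,320,60,220,4,'c2c'); p,d=grab('top','c2t'); crop(p,380,500,150,240,6,'c2tc')
st()
for l,g in ((8,4),(2,4)): delta(*rackpose(l,8,g))
```

```text
t 20.3 tcp [ 542.1 -330.7  171.1] q [-0.652  0.476  1.605  0.207  1.162  1.027] F [-0.6 -0.8 -2.4] op 7.2
x [ 0.041  0.206 -0.978] z [-0.195 -0.958 -0.21 ]
sg 1 shift [ 0.1 -0.2  0.3] rv [ 0.129  0.643 -3.072] deg 180.0
sg -1 shift [ 0.1 -0.2  0.3] rv [-0.002 -0.001 -0.   ] deg 0.1
sg 1 shift [ 0.5  1.9 -5.4] rv [ 0.129  0.643 -3.072] deg 180.0
sg -1 shift [ 0.5  1.9 -5.4] rv [-0.002 -0.001 -0.   ] deg 0.1
```

View pics/c2c.png

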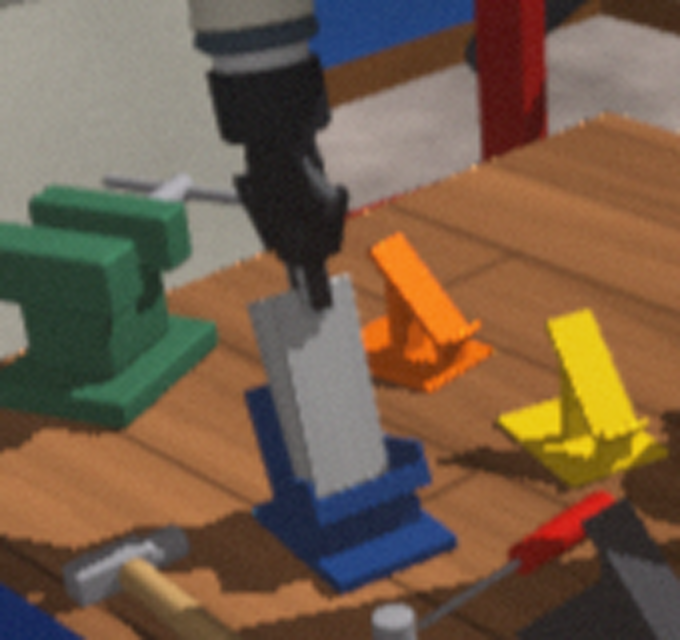

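View pics/c2tc.png

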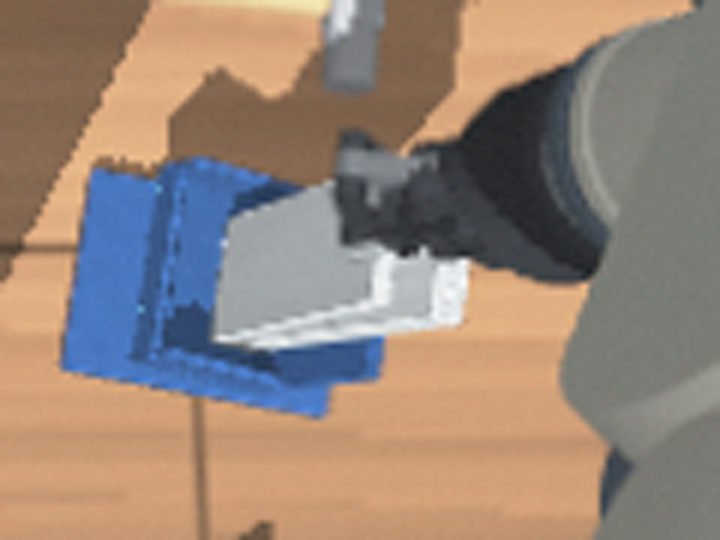

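The plate is inside the cheeks and the back finger has room in the gap. I'll lower it onto the floor.

{"op": "step_arm", "data": {"rows": [[0,0.6,-1.5,0,0,0,4],[0.2,1.1,-3,0,0,0,4],[0.3,1.5,-4.2,0,0,0,4],[0.5,1.9,-5.4,0,0,0,4],[0.5,2.1,-6,0,0,0,4],[0.5,2.1,-6,0,0,0,4],[0.5,2.1,-6,0,0,0,4],[0.5,2.1,-6,0,0,0,4]]}}

```text
clock: 21.3
eef_pos: [542.7, -328.6, 165.2]
tcp_rot: [-3.138, 1.36, 1.374]
contact_force: [-0.9, -1.1, -1.0]
opening: 0.08
```

Run:
```python
from g import *
st()
```

```text
t 21.3 tcp [ 542.7 -328.6  165.2] q [-0.649  0.481  1.612  0.208  1.15   1.028] F [-0.9 -1.1 -1. ] op 6.9
x [ 0.041  0.206 -0.978] z [-0.195 -0.958 -0.21 ]
```

{"op": "step_arm", "data": {"rows": [[0,0.2,-1,0,0,0,4],[0,0.2,-1,0,0,0,10],[0,0.2,-1,0,0,0,15],[0,0.2,-1,0,0,0,16],[0,0.2,-1,0,0,0,16],[-0.2,-1,4,0,0,0,16],[-0.5,-2.5,12,0,0,0,16],[-0.9,-4.2,20,0,0,0,16]]}}

```text
clock: 22.3
eef_pos: [541.8, -333.0, 186.0]
tcp_rot: [-3.14, 1.36, 1.372]
contact_force: [0.3, -0.4, -0.8]
opening: 0.186
```

Run:
```python
from g import *
p,d=grab('scene','c3'); crop(p,150,320,60,220,4,'c3c'); p,d=grab('top','c3t'); crop(p,380,500,150,240,6,'c3tc')
st()
```

```text
t 22.4 tcp [ 542.3 -333.4  186.7] q [-0.655  0.462  1.59   0.204  1.189  1.031] F [1.3 0.8 0.5] op 16.1
x [ 0.043  0.204 -0.978] z [-0.195 -0.958 -0.209]
```

View pics/c3c.png

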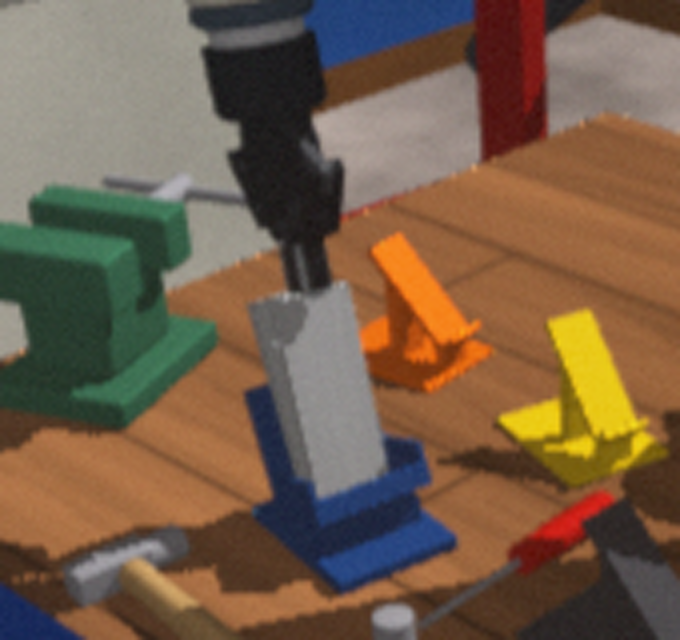

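View pics/c3tc.png

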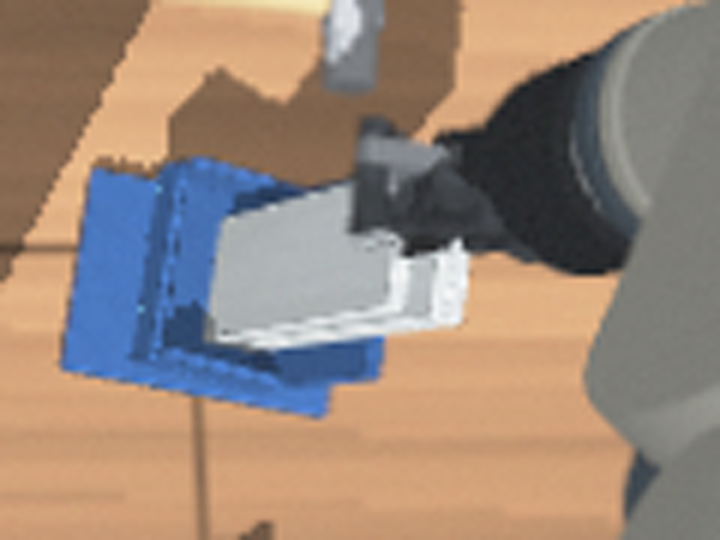

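The plate still rests on the back finger at crop (310,290). I'll keep drawing the tool straight out.

{"op": "step_arm", "data": {"rows": [[-0.2,-1,5,0,0,0,16],[-0.4,-2,10,0,0,0,16],[-0.6,-3.2,15,0,0,0,16],[-0.8,-4.2,20,0,0,0,16],[-1,-5,28,0,0,0,16],[-1.5,-8,40,0,0,0,16],[-2,-11,55,0,0,0,16],[-3,-15,75,0,0,0,16]]}}

```text
clock: 23.4
eef_pos: [539.2, -348.7, 262.8]
tcp_rot: [3.136, 1.36, 1.364]
contact_force: [0.3, 0.3, 0.5]
opening: 0.189
```

```bash
cat > rchk.py <<'E'
from rk import *
import sys
nm=sys.argv[1]
p,d=grab('scene',nm); crop(p,150,320,60,220,4,nm+'c'); p,d=grab('top',nm+'t'); crop(p,380,500,150,240,6,nm+'tc')
st()
for n_,n in((nm,'scene'),(nm+'t','top')):
    C,q=rk(n_,n); k=(q[:,0]<165)&(q[:,0]>0)&(q[:,2]>14)&(q[:,2]<60); C,q=C[k],q[k]
    print(n,'up,lat,off',np.percentile(q,[1,50,99],axis=0))
    for a,b in((10,40),(40,70),(70,100),(100,130),(130,150)):
        kk=(q[:,0]>a)&(q[:,0]<b); print((a,b),kk.sum(),np.percentile(q[kk][:,2],[10,50,90]).round(1),'lat',np.percentile(q[kk][:,1],[2,98]).round(1))
E
python3 rchk.py c4
```

```text
t 23.5 tcp [ 540.3 -349.8  264.8] q [-0.676  0.403  1.5    0.193  1.335  1.041] F [ 0.4 -0.6 -0.3] op 16.2
x [ 0.047  0.202 -0.978] z [-0.194 -0.959 -0.207]
scene up,lat,off [[  6.59  -30.147  17.169]
 [ 80.504   0.177  22.656]
 [150.85   28.506  28.228]]
(10, 40) 191 [20.5 23.4 26.7] lat [-30.1  27.4]
(40, 70) 196 [20.4 23.  26.2] lat [-29.3  28.3]
(70, 100) 199 [19.3 22.7 25.7] lat [-29.5  27.5]
(100, 130) 201 [19.3 21.9 24.6] lat [-28.1  28. ]
(130, 150) 135 [18.3 22.  24.5] lat [-28.5  28.1]
top up,lat,off [[  3.234 -31.371  14.721]
 [ 89.963  -3.076  22.584]
 [150.325  28.022  25.206]]
(10, 40) 136 [21.2 22.9 24.2] lat [-31.3  28.6]
(40, 70) 146 [20.4 22.2 23.4] lat [-30.9  26.5]
(70, 100) 148 [20.6 22.7 24.2] lat [-31.   27.2]
(100, 130) 178 [21.5 23.  24.2] lat [-31.2  26.5]
(130, 150) 172 [16.  21.6 23.5] lat [-31.   26.7]
```

View pics/c4c.png

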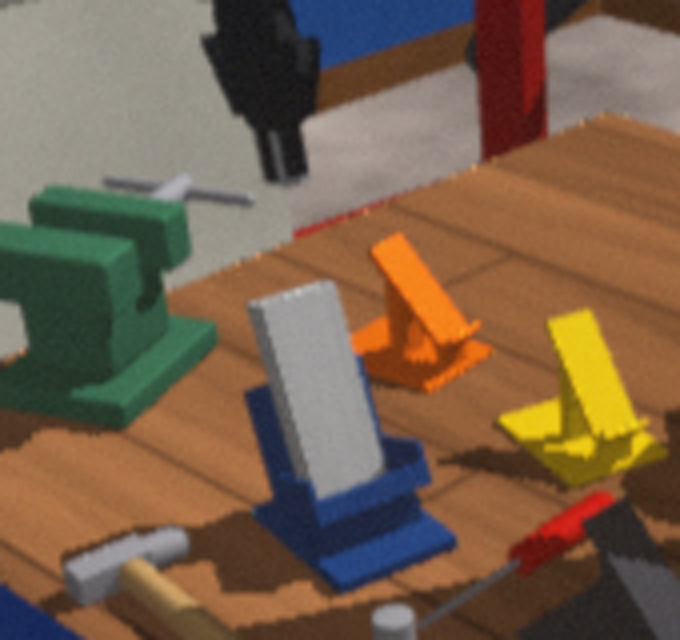

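View pics/c4tc.png

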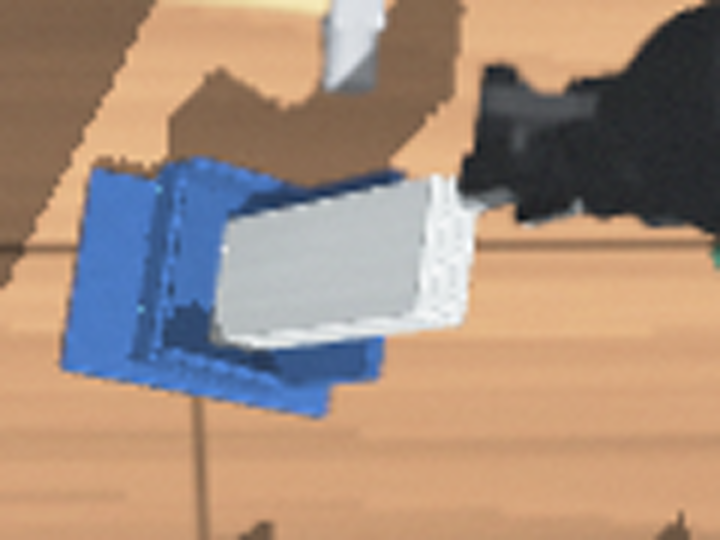

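The spacer is flush: its face stands at 22.6 mm off the back against 14.5 for pile1 before, a step of 8.1 mm (plate thickness 8). Next is the large gear.

Run:
```python
from g import *
for nm,n in(('c4','scene'),('c4t','top')):
    z=np.load(f'pics/{nm}.npz'); C=cloud(n,z['d']); m=(abs(C[...,0]-595)<50)&(abs(C[...,1]-138)<50)&(C[...,2]>66)&(C[...,2]<82); X=C[m]; print(n,len(X),cv2.minEnclosingCircle(X[:,:2].astype(np.float32)) if len(X)>5 else '',np.median(X[:,2]))
    m=(C[...,2]>60)&(C[...,2]<200)&(C[...,0]>640)&(C[...,0]<760)&(C[...,1]>-80)&(C[...,1]<60); print('shaft',np.percentile(C[m],[2,98],axis=0))
delta((594.5,138,265),(0,0,-1),(.988,.152,0))
```

```text
scene 257 ((596.1613159179688, 135.3354949951172), 24.432992935180664) 74.55649188513974
shaft [[743.09   -9.549  67.907]
 [759.736  18.657 188.184]]
top 211 ((594.3102416992188, 134.96142578125), 22.985403060913086) 72.5797977976955
shaft [[741.971 -28.179  64.246]
 [759.733  16.682 187.83 ]]
sg 1 shift [ 54.2 487.8   0.2] rv [-0.181 -0.164  1.916] deg 110.7
sg -1 shift [ 54.2 487.8   0.2] rv [-0.149  0.164 -1.213] deg 70.6
```

Run:
```python
from g import *
delta((595,135,160),(0,0,-1),(.19,.98,0))
```

```text
sg 1 shift [  54.7  484.8 -104.8] rv [ 0.072  0.318 -3.115] deg 179.5
sg -1 shift [  54.7  484.8 -104.8] rv [-0.203  0.046  0.009] deg 11.9
```

{"op": "step_arm", "data": {"rows": [[0,20,15,0,0,0,20],[5,65,20,-0.05,0.011,0.002,40],[12,125,20,-0.1,0.023,0.004,60],[20,185,20,-0.15,0.034,0.006,75],[27,245,20,-0.203,0.046,0.009,75],[34,305,10,-0.203,0.046,0.009,75],[41,365,-5,-0.203,0.046,0.009,75],[47,420,-30,-0.203,0.046,0.009,75]]}}

```text
clock: 24.5
eef_pos: [587.2, 73.5, 235.7]
tcp_rot: [2.182, 1.568, 0.421]
contact_force: [-0.5, 0.1, 0.7]
opening: 0.879
```

Run:
```python
from g import *
st();delta((595,135,110),(0,0,-1),(.19,.98,0))
```

```text
t 24.5 tcp [587.2  73.5 235.7] q [0.122 0.296 1.704 0.001 1.139 1.883] F [-0.5  0.1  0.7] op 75.0
x [ 0.002  0.001 -1.   ] z [-0.19  -0.982 -0.001]
sg 1 shift [   7.8   61.5 -125.7] rv [-0.003 -0.002  3.141] deg 180.0
sg -1 shift [   7.8   61.5 -125.7] rv [-0.001  0.002 -0.001] deg 0.1
```

{"op": "step_arm", "data": {"rows": [[2,15,-10,0,0,0,75],[5,35,-30,0,0,0,75],[7,50,-55,0,0,0,75],[8,59,-80,0,0,0,75],[8,61,-105,0,0,0,75],[8,61.5,-120,0,0,0,75],[8,61.5,-126,0,0,0,75],[8,61.5,-126,0,0,0,75]]}}

```text
clock: 25.5
eef_pos: [595.4, 134.7, 109.8]
tcp_rot: [2.159, 1.568, 0.396]
contact_force: [-0.5, -0.0, 0.3]
opening: 0.876
```

Run:
```python
from g import *
p,d=grab('scene','d1'); crop(p,280,440,170,300,5,'d1c'); p,d=grab('top','d1t')
st();delta((595,135,54.5),(0,0,-1),(.19,.98,0))
```

```text
t 25.6 tcp [595.8 134.9 110.5] q [0.22  0.464 1.765 0.001 0.909 1.982] F [-0.8  0.5  0.3] op 75.1
x [ 0.003  0.001 -1.   ] z [-0.19  -0.982 -0.002]
sg 1 shift [ -0.8   0.1 -56. ] rv [-0.005 -0.002  3.141] deg 180.0
sg -1 shift [ -0.8   0.1 -56. ] rv [-0.001  0.003 -0.   ] deg 0.2
```

View pics/d1c.png

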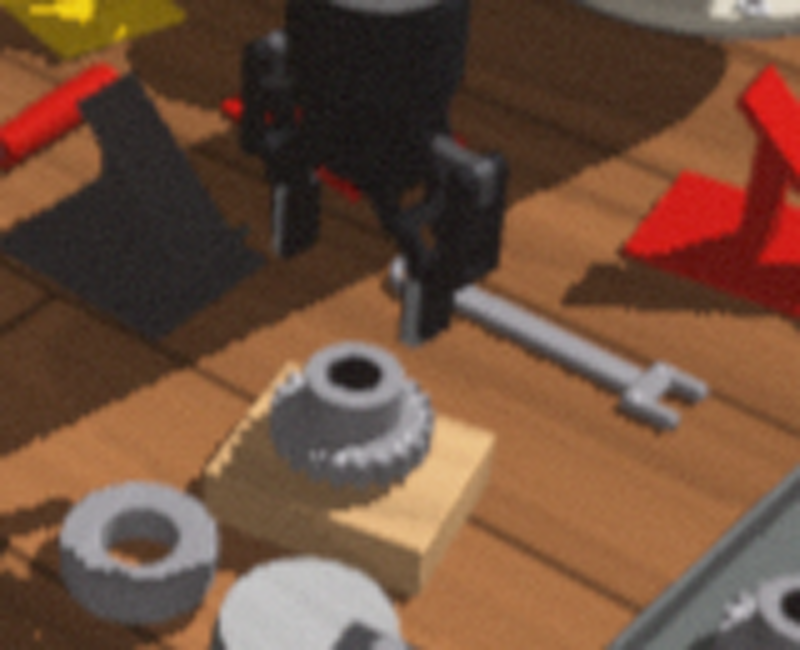

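The open fingers are centred over the hub at crop (352,375). I'll descend and grip.

{"op": "step_arm", "data": {"rows": [[-0.8,0,-16,0,0,0,75],[-0.8,0,-32,0,0,0,75],[-0.8,0,-46,0,0,0,75],[-0.8,0,-55.5,0,0,0,70],[-0.8,0,-55.5,0,0,0,50],[-0.8,0,-55.5,0,0,0,41],[-0.8,0,-55.5,0,0,0,41],[-0.8,0,-55.5,0,0,0,41]], "force": 60}}

```text
clock: 26.6
eef_pos: [595.2, 134.9, 55.2]
tcp_rot: [2.097, 1.567, 0.335]
contact_force: [0.8, -0.1, -1.9]
opening: 0.515
```

Run:
```python
from g import *
st();delta((467.6,356,100),(0,0,-1),(.19,.98,0))
```

```text
t 26.6 tcp [595.2 134.9  55.2] q [0.22  0.539 1.794 0.001 0.805 1.982] F [ 0.8 -0.1 -1.9] op 44.0
x [ 0.004  0.001 -1.   ] z [-0.19  -0.982 -0.002]
sg 1 shift [-127.6  221.1   44.8] rv [-0.006 -0.002  3.141] deg 180.0
sg -1 shift [-127.6  221.1   44.8] rv [-0.001  0.004 -0.   ] deg 0.2
```

{"op": "step_arm", "data": {"rows": [[0,0,8,0,0,0,41],[0,0,25,0,0,0,41],[-8,12,50,0,0,0,41],[-35,60,60,0,0,0,41],[-66,114,60,0,0,0,41],[-96,167,60,0,0,0,41],[-120,208,50,0,0,0,41],[-127.5,221,40,0,0,0,41]]}}

```text
clock: 27.6
eef_pos: [466.6, 358.4, 96.3]
tcp_rot: [2.244, 1.565, 0.484]
contact_force: [0.9, -0.7, -5.0]
opening: 0.513
```

Run:
```python
from g import *
p,d=grab('scene','d2'); crop(p,340,520,180,340,4,'d2c')
st();delta((467.6,356,32),(0,0,-1),(.19,.98,0))
```

```text
t 27.65 tcp [465.8 358.2  94.7] q [ 0.653  0.455  1.826 -0.001  0.856  2.414] F [-1.1  0.2 -6.2] op 43.9
x [ 0.003  0.002 -1.   ] z [-0.188 -0.982 -0.002]
sg 1 shift [  1.8  -2.2 -62.7] rv [-0.005 -0.003  3.139] deg 179.9
sg -1 shift [  1.8  -2.2 -62.7] rv [-0.002  0.003 -0.003] deg 0.3
```

View pics/d2c.png

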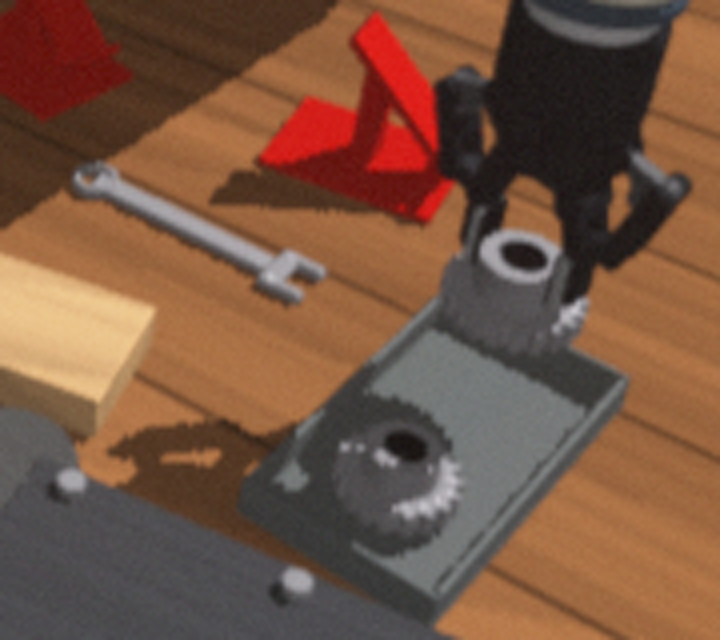

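The gear is held level above the free half of the tray, and the small gear still sits at crop (400,470). I'll lower it.

{"op": "step_arm", "data": {"rows": [[1,-1,-12,0,0,0,41],[1.8,-2,-25,0,0,0,41],[1.8,-2,-37,0,0,0,41],[1.8,-2,-48,0,0,0,41],[1.8,-2,-56,0,0,0,41],[1.8,-2,-61,0,0,0,41],[1.8,-2,-63,0,0,0,41],[1.8,-2,-63,0,0,0,41]]}}

```text
clock: 28.65
eef_pos: [467.6, 356.4, 31.8]
tcp_rot: [2.247, 1.567, 0.487]
contact_force: [-0.0, 1.1, -5.1]
opening: 0.514
```

Run:
```python
from g import *
st()
```

```text
t 28.65 tcp [467.6 356.4  31.8] q [ 0.649  0.548  1.852 -0.001  0.737  2.409] F [-0.   1.1 -5.1] op 43.9
x [ 0.003  0.002 -1.   ] z [-0.188 -0.982 -0.002]
```

{"op": "step_arm", "data": {"rows": [[0,0,-1,0,0,0,41],[0,0,-1.8,0,0,0,41],[0,0,-1.8,0,0,0,55],[0,0,-1.8,0,0,0,62],[0,0,-1.8,0,0,0,66],[0,0,10,0,0,0,66],[0,0,35,0,0,0,66],[0,0,70,0,0,0,66]]}}

```text
clock: 29.65
eef_pos: [467.3, 356.1, 102.7]
tcp_rot: [2.189, 1.568, 0.43]
contact_force: [0.9, 0.5, 1.2]
opening: 0.767
```

{"op": "step_arm", "data": {"rows": [[0,0,20,0,0,0,66],[-15,0,50,0,0,0,66],[-35,0,80,0,0,0,66],[-55,0,100,0,0,0,66],[-75,0,110,0,0,0,66],[-75,0,110,0,0,0,66],[-75,0,110,0,0,0,66],[-75,0,110,0,0,0,66]]}}

```text
clock: 30.65
eef_pos: [392.5, 355.8, 211.9]
tcp_rot: [1.94, 1.569, 0.18]
contact_force: [-1.0, 0.0, 0.7]
opening: 0.772
```

```bash
python3 rchk.py e1
python3 - <<'E'
from g import *
z=np.load('pics/e1.npz'); C=cloud('scene',z['d'])
for nm,c,zt in(('small',(566,350),45),('large',(467.6,356),49)):
    m=(abs(C[...,0]-c[0])<40)&(abs(C[...,1]-c[1])<40)&(abs(C[...,2]-zt)<4); X=C[m]; print(nm,len(X),cv2.minEnclosingCircle(X[:,:2].astype(np.float32)),np.median(X[:,2]),X[:,2].min(),X[:,2].max())
E
```

```text
t 30.75 tcp [392.5 355.9 212. ] q [ 0.734  0.225  1.857 -0.001  1.058  2.495] F [-0.4  0.4  0.2] op 65.7
x [ 0.002  0.    -1.   ] z [-0.188 -0.982 -0.001]
scene up,lat,off [[  7.546 -29.748  15.934]
 [ 80.104   0.78   22.48 ]
 [150.777  29.54   28.49 ]]
(10, 40) 198 [19.9 23.2 26.4] lat [-30.2  28.9]
(40, 70) 201 [19.5 22.7 25.8] lat [-28.7  29.4]
(70, 100) 206 [19.1 22.4 25.3] lat [-28.8  29.5]
(100, 130) 204 [18.9 21.9 25. ] lat [-28.2  28.7]
(130, 150) 142 [18.3 21.9 24.9] lat [-28.   28.4]
top up,lat,off [[  3.553 -31.354  14.977]
 [ 89.097  -2.765  22.477]
 [150.491  27.978  25.121]]
(10, 40) 141 [21.3 22.8 24.1] lat [-31.3  27.1]
(40, 70) 146 [20.5 22.1 23.2] lat [-31.2  27. ]
(70, 100) 145 [20.3 22.3 24.2] lat [-31.   27.1]
(100, 130) 175 [21.6 23.1 24.4] lat [-31.   26.2]
(130, 150) 167 [16.7 21.8 23.2] lat [-30.9  26.4]
small 225 ((566.74951171875, 352.23779296875), 20.580751419067383) 44.27407187334711 41.05062413092719 47.24638321943553
large 257 ((468.5333251953125, 355.41387939453125), 24.044681549072266) 49.19016975414877 45.139313351981514 52.63970543164896
```

View pics/e1.png

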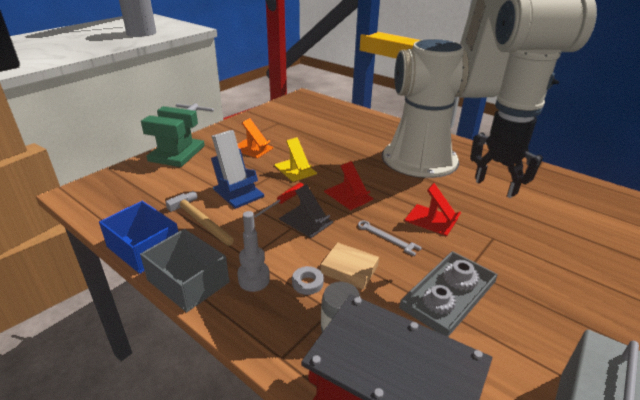

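View pics/e1t.png

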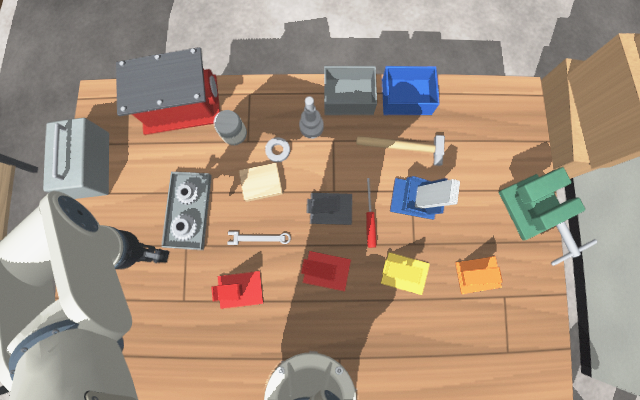

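Both gears lie flat in the tray, at (440,297) and (462,272) in the scene view. The spacer is flush on the pile at (230,157), the bystanders haven't moved, and the arm is clear. I'm handing the job in.

```bash
python3 -c "
from rig import order
print(order.sign_off())"
```

```text
the job is handed in; nothing more can be done
None
```

The job is done and handed in at about 31 s of the 70 s allowed. The sign-off gives no verdict, so what follows rests on my own last checks:

- **Gears:** both lie flat and released in the tray. The small one is at about (566.5, 351) mm with its hub top at 44. The large one is at about (468, 355.5) mm with its hub top at 49. Expected heights were 45 and 49 mm.
- **Spacer:** I laid it on the dark rest, let it go, took it again by its upper edge and stood it in the rack. Its front face is about 8 mm in front of where pile1's face was (the plate is 8 mm thick), so it sits flush. Its ends are level with the pile, and it is sideways within about 2 mm.
- **Everything else:** in the last pictures the bystanders and look-alikes looked unmoved, and the robot touched nothing. I did not measure the earlier plates again, because the spacer now covers pile1.

**Disagreements:** the two cameras differed by up to about 2 mm, which is within their stated calibration. The gripper opening read about 1 to 2.5 mm under the known part sizes in all the grips. I gripped the small gear about 3 mm off its centre because I had measured before the arm settled; this did no harm.

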